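# Pack the kit: boards on edge, relays under the cover, reel clip to the top

## Robot

A 6-joint arm with a two-finger parallel gripper is mounted at the origin on the work surface. World frame = base frame: x ahead of the robot, y to its left, z up, the work surface at z = 0. Lengths are in m, angles in rad, forces in N, time in s.
With the tool pointing down it reaches from about 0.35 to 0.925 m from the base axis. Payload 6.4 kg.
Tool frame: the origin (TCP) lies midway between the tips of the shut fingers; the grasp point (between the pads) lies 19 mm behind it; z points along the fingers, y is the direction in which the jaws open and shut (so a half turn about z gives the same grasp; the last joint's range is limited). The gripper opens to 94 mm and grips with 3 to 60 N. Pads are 16 mm wide; open, the fingers measure 119 mm over their backs; the gripper's body (75 mm by 177 mm) begins 78 mm behind the grasp point.
Start: joints at [-1.482, 0.245, 1.558, -0, 1.339, -0.174], TCP at [0.169, -0.628, 0.205] pointing down, gripper open.
Joint ranges: [-3.13, 3.13], [-1.02, 2.26], [0.13, 2.54], [-0.95, 4.09], [0.21, 2.88], [-2.74, 2.74]. Speed limits (rad/s): [2.57, 2.57, 3.14, 3.14, 3.14, 3.14].

## Interface

Orientations are given as a 3x3 rotation matrix whose columns are the frame's x, y, z axes.
In Python, from workcell import r gives the robot as it stands.
- The arm moves only by the tool drive_tool, never from a script. Its argument "steps" is a list of rows, each a list of 3 entries, a list of its own where there are three numbers: the shift along the tool's x, y, z in m, then the turn about the tool's z in degrees, then the gripper's target within -1 to 1 (shut at 1, half-way at 0, fully open at -1). A call has 1 to 8 rows; each row is the pose to reach, as a shift and turn from the pose measured when the call began, along the tool's axes at that moment; what a row does not reach only later rows make up. A row lasts 1/10 s, in which the tool goes at most 50 mm and 8.59 degrees, less where a joint would pass 70% of its speed; a pose out of reach is approached as far as the arm can. A call with a gripper value outside its range is refused whole. The fingers move at their own pace and stop on an object; the grip force is fixed at half the most. Time passes only in rows, so rows that repeat a pose let the fingers close. It gives the time, the measured TCP pose, the force and the opening at its end, in the units of the state.
- r.sense(): the state, without advancing time (a new reading comes with each control period).
- r.capture(name): name is "scene" or "top" or "wrist"; returns (picture, depth): 384x512x3 uint8, red, green, blue; 384x512 float32, m along the optical axis (not along the pixel's ray), 0 where there is no reading.
- r.get_calibration(name): a dict with "K" (3x3 intrinsics, pixels), "k1" (the pictures are not rectified: a ray, as slopes to the right and down, at radius r is drawn at 1 + k1 r^2 times it, then the intrinsics apply), "R" (3x3) and "t" (3): a world point X has camera coordinates R X + t. Camera axes: x right, y down, z forward; pixel columns grow to the right and rows downward; lengths in m; the calibration is good to about 2 mm. A picture is of the moment at which its call begins: read the wrist's pose just before it. get_calibration takes no time and is no camera call; for the wrist camera it gives the pose at the moment of the call.
- r.sign_off(): hands the job in, once; it reports no verdict.
Trained networks look in the newest picture that a camera, given by its name, has taken for a name from the list of things; names that differ only in an ending like _2 or _b are one class to them, and where a whole thing is asked for, a point or a joint stands for the part that bears it (a point fixed in the world has none). Each returns a list of dicts, best first, with "score" (0 to 1); they miss things now and then, are a little off and sometimes report something else, mostly with a low value. They report only what shows in the picture. A call takes as long as a camera call.
- r.recognise(camera, target): "location" ([column, row] in pixels, amid what is visible of it).
- r.cut_out(camera, target): "pixels" (384x512 bool, what is visible of it) and "location" ([column, row] in pixels, amid what is visible of it).
- r.pinpoint(camera, target): "location" ([column, row] in pixels: a listed point, or the origin of a listed thing).
The state is a dict: "time": time; "joint_pos": joint angles; "joint_velocities": joint speeds; "joint_torque": joint torques, N m; "ee_pos": TCP position; "tool_rot": TCP orientation; "wrist_force": force on the tool from outside, world axes, zero at the start; "wrist_torque": the same for the moment, N m; "gripper_width": finger opening in m.
Only numpy, scipy, OpenCV 4.12 (cv2) and the standard library are available. Lean on these libraries where they do the work, as an engineer would, in place of code of your own. Each camera call takes 0.05 s, during which the arm holds its last target. There are 200 camera calls.

## Task

Pack this kit for the placement line. Slide the parts box's cover open, put every relay into the compartment without stacking them, and slide the cover fully shut again; stand every converter board upright on one of its short edges in the ribbed rack, each down in a slot; and turn the component reel on its stand until its white leader clip is at the very top. Any order will do for the three jobs; leave the bottle, solder spool and screwdriver alone.

Things in the scene. Friction and masses are not known exactly. Their poses are not given: they have to be found in the camera images.
- board1: a potted converter board: flat block 90 x 60 x 16 mm, about 0.16 kg, black body with a green circuit face carrying small chips. Starts lying flat on the bench, green face up. Origin: middle of the block. Its x axis runs along the 90 mm length, y along the 60 mm width, z through the 16 mm thickness, out of the green face. May be absent.
- board2: a potted converter board: flat block 90 x 60 x 16 mm, about 0.16 kg, black body with a green circuit face carrying small chips. Starts lying flat on the bench, green face up. Origin: middle of the block. Its x axis runs along the 90 mm length, y along the 60 mm width, z through the 16 mm thickness, out of the green face. May be absent.
- board3: a potted converter board: flat block 90 x 60 x 16 mm, about 0.16 kg, black body with a green circuit face carrying small chips. Starts lying flat on the bench, green face up. Origin: middle of the block. Its x axis runs along the 90 mm length, y along the 60 mm width, z through the 16 mm thickness, out of the green face. May be absent.
- board4: a potted converter board: flat block 90 x 60 x 16 mm, about 0.16 kg, black body with a green circuit face carrying small chips. Starts lying flat on the bench, green face up. Origin: middle of the block. Its x axis runs along the 90 mm length, y along the 60 mm width, z through the 16 mm thickness, out of the green face. May be absent.
- relay1: a small grey relay block with a dark top, 24 x 20 x 18 mm (its x, y, z), about 30 g, loose on the bench. Origin: centre of its underside. May be absent.
- relay2: a small grey relay block with a dark top, 24 x 20 x 18 mm (its x, y, z), about 30 g, loose on the bench. Origin: centre of its underside. May be absent.
- rack: black ribbed rack, fixed: base 104 (its x) x 184 (its y) x 6 mm, five ribs along x, 16 mm wide, 20 mm tall above the base; between them four slots 26 mm wide, 42 mm apart along y, open at both ends. Origin: centre of the underside, z up. A board stands in a slot on its 60 mm edge, that edge along the rack's x and near the slot's middle (30 mm at most off), its own middle 51 mm above the bench.
- slot1 (a point): centre of the floor of rack slot 1 (6 mm above the bench; slots 1 to 4 go along the rack's +y); axes as the rack's
- slot2 (a point): centre of the floor of rack slot 2 (6 mm above the bench; slots 1 to 4 go along the rack's +y); axes as the rack's
- slot3 (a point): centre of the floor of rack slot 3 (6 mm above the bench; slots 1 to 4 go along the rack's +y); axes as the rack's
- slot4 (a point): centre of the floor of rack slot 4 (6 mm above the bench; slots 1 to 4 go along the rack's +y); axes as the rack's
- compartment (a point): floor centre of the grey parts box's compartment, 4 mm above the bench; x, y, z (up) are the box's axes. Box fixed. Compartment 90 (x) x 76 (y) mm inside, 27 mm deep; walls 4 mm thick, tops 31 mm above the bench. On its -x side the box goes on as a solid deck, 94 mm long, 84 wide, 31 high, over which the cover slides open.
- cover (a joint): how far the flat aluminium cover (98 x 84 x 5 mm, top 36 mm above the bench) is slid open, along the box's -x: 0 fully shut over the compartment, 0.088 m fully open (opening 88 mm, no springs or catches, about 1 N of friction; it stays where left)
- cover_grip (a point): top centre of the cover's upright black grip rib, which is 10 mm thick (box x), 40 mm long (box y) and rises 20 mm from the cover to 56 mm above the bench. The rib stands 30 mm on the +x side of the cover's centre. Moves with the cover; axes as the box's.
- reel (a joint): turn of the reel about its axle (rad): 0, or any whole number of turns, has the clip at the top; grows by the right-hand rule about the axle frame's +x, so a small positive value has the clip leaning to that frame's -y. Turns both ways for more than a full turn with about 0.05 N m of friction; stays where left.
- reel_axle (a point): centre of the reel, on its level axle 118 mm above the bench. x along the axle, y level in the reel's plane, z up; fixed. Reel: black disc, radius 89, thickness 14 mm, centred here. Fixed stand: base 100 (x) x 130 (y) x 8 mm; post 40 wide (y), 8 thick, 26 mm off the disc's mid-plane on the -x side, top 133 mm up; low guard 38 mm high, 30 mm off on the +x side. The upper rim is free.
- reel_clip (a point): outer end of the white leader clip on the reel's rim: 18 mm wide along the rim, 14 mm thick like the disc, outer end 97 mm from the axle (8 mm beyond the rim), with a look-only lip 2 mm proud of each face 73 to 87 mm from the axle. Its z axis points outward from the axle: straight up when the clip is at the top.
- flux_bottle: blue plastic bottle, 34 mm across, 85 mm tall, loose bystander; origin: centre of its underside
- solder_spool: steel-grey solder spool, 52 mm across, 36 mm tall, loose bystander; origin: centre of its underside
- screwdriver: screwdriver 160 mm long lying on the bench, loose bystander; x along its length

How it is judged:
On the way, in this order (a step that is already met when the one before it is completed fails the run):
1. the cover is slid open (value of joint cover above 0.05 m), for 0.2 s.
2. every relay lies in the compartment, cover still open (x of relay1 in the frame of compartment between -0.045 and 0.045 m and y of relay1 in the frame of compartment between -0.038 and 0.038 m and z of relay1 in the frame of compartment between -0.005 and 0.0155 m and x of relay2 in the frame of compartment between -0.045 and 0.045 m and y of relay2 in the frame of compartment between -0.038 and 0.038 m and z of relay2 in the frame of compartment between -0.005 and 0.0155 m and value of joint cover above 0.02 m), for 0.2 s.
3. the cover is slid fully shut over the relays (value of joint cover below 0.005 m and x of relay1 in the frame of compartment between -0.045 and 0.045 m and y of relay1 in the frame of compartment between -0.038 and 0.038 m and z of relay1 in the frame of compartment between -0.005 and 0.0155 m and x of relay2 in the frame of compartment between -0.045 and 0.045 m and y of relay2 in the frame of compartment between -0.038 and 0.038 m and z of relay2 in the frame of compartment between -0.005 and 0.0155 m), for 0.2 s.
At the end, for the whole second after the job is handed in: Relays present lie unstacked in the compartment; cover shut within 5 mm; boards present stand on a short edge in a slot (upright within 0.13 rad, middle 42 to 60 mm up, within 30 mm of the slot's middle), at rest; reel clip within 0.14 rad of straight up, reel still (all of step 3 and x of board1 in the frame of rack between -0.03 and 0.03 m and y of board1 in the frame of rack between -0.076 and 0.076 m and z of board1 in the frame of rack between 0.042 and 0.06 m and angle between the x axis of each of board1, board2, board3, board4 and the z axis of rack, either way round below 0.13 rad and linear speed of each of board1, board2, board3, board4 below 0.03 m/s and x of board2 in the frame of rack between -0.03 and 0.03 m and y of board2 in the frame of rack between -0.076 and 0.076 m and z of board2 in the frame of rack between 0.042 and 0.06 m and x of board3 in the frame of rack between -0.03 and 0.03 m and y of board3 in the frame of rack between -0.076 and 0.076 m and z of board3 in the frame of rack between 0.042 and 0.06 m and x of board4 in the frame of rack between -0.03 and 0.03 m and y of board4 in the frame of rack between -0.076 and 0.076 m and z of board4 in the frame of rack between 0.042 and 0.06 m and angle between reel_clip's own z axis and vertical below 0.14 rad and velocity of joint reel between -0.1 and 0.1 rad/s); the robot touches nothing.
It fails at once if the blue bottle is displaced by more than 30 mm (distance of flux_bottle from where it was at the start of the episode above 0.03 m).
It fails at once if the solder spool is displaced by more than 30 mm (distance of solder_spool from where it was at the start of the episode above 0.03 m).
It fails at once if the screwdriver is displaced by more than 30 mm (distance of screwdriver from where it was at the start of the episode above 0.03 m).
Of board1, board2, board3, board4 only 2 to 4 are there at a start; the rules pass over those that are not, and their reading is None.
Of relay1, relay2 only 1 to 2 are there at a start; the rules pass over those that are not, and their reading is None.
At some moment in a run one of relay1, relay2 may be knocked a few centimetres aside while the robot is not near it.
Once in a run the grip may slacken for a moment while it holds something.
It also fails if it takes over 210 s, if anything falls off the work surface, if the arm or the gripper's body presses on something with over 40 N, if the wrist force passes 120 N, or if a joint passes its speed limit or range.

## Working session

There is one attempt and no reset: what is moved stays moved. The work goes in short steps, Python scripts to look and compute and a tool call to move; the robot and the scene stay as the last step left them, time stands still between calls to the robot, and variables do not carry over. Pictures are saved under pics/ and viewed, about 12 in all and at most 16, crops included, and the job is handed in when it is done.

Besides the shell and the picture viewer there is one more tool, called after "Request:" as name(argument=value, ...) on one line, values as JSON. drive_tool: Moves the arm, as the interface text tells. Its arguments: {"type":"object","properties":{"steps":{"type":"array"}},"required":["steps"]}

```bash
ls; mkdir -p pics
cat > h.py <<'E'
import numpy as np, cv2
from workcell import r
def cal(n):
    c=r.get_calibration(n); return np.array(c["K"]),c["k1"],np.array(c["R"]),np.array(c["t"])
def ray(c,uv):
    K,k1,R,t=c
    d=cv2.undistortPoints(np.array(uv,float).reshape(-1,1,2),K,np.array([k1,0,0,0.])).reshape(-1,2)
    d=np.c_[d,np.ones(len(d))]@R
    return -R.T@t,d
def onz(c,uv,z):
    o,d=ray(c,uv); return o+d*((z-o[2])/d[:,2])[:,None]
def cloud(c,depth,mask):
    v,u=np.nonzero(mask&(depth>0)); o,d=ray(c,np.c_[u,v]); return o+d*depth[v,u][:,None]
def proj(c,P):
    K,k1,R,t=c
    return cv2.projectPoints(np.array(P,float).reshape(-1,3),cv2.Rodrigues(R)[0],t,K,np.array([k1,0,0,0.]))[0].reshape(-1,2)
def save(n,im): cv2.imwrite("pics/"+n+".png",im[:,:,::-1])
E
python3 - <<'E'
from h import *
s=r.sense(); print({k:np.round(v,3).tolist() for k,v in s.items()})
for n in("scene","top"):
    im,d=r.capture(n); save(n+"0",im); np.savez("pics/%s0.npz"%n,im=im,d=d)
    c=cal(n); print(n,np.round(-c[2].T@c[3],3),c[0][0,0],c[1])
    for t in ["board1","relay1","rack","compartment","cover_grip","reel_axle","reel_clip","flux_bottle","solder_spool","screwdriver"]:
        for f in((r.recognise,) if t in("flux_bottle","solder_spool") else (r.pinpoint,)):
            for q in f(n,t)[:5]: print(n,t,np.round(q["location"],1).tolist(),round(q["score"],2))
E
```

```text
pics
{'time': 0.0, 'joint_pos': [-1.482, 0.246, 1.559, -0.0, 1.339, -0.174], 'joint_velocities': [-0.0, -0.002, -0.001, 0.002, -0.0, 0.0], 'joint_torque': [-0.0, -41.583, -31.46, 0.068, 0.033, -0.0], 'ee_pos': [0.169, -0.627, 0.204], 'tool_rot': [[0.966, 0.26, -0.0], [0.26, -0.966, 0.002], [0.0, -0.002, -1.0]], 'wrist_force': [0.221, 0.378, -0.462], 'wrist_torque': [-0.063, 0.048, 0.053], 'gripper_width': 0.094}
scene [ 1.106 -0.339  1.153] 488.95068006838636 0.040284452045617675
scene board1 [170.2, 196.2] 0.73
scene board1 [143.3, 286.5] 0.67
scene board1 [231.0, 195.0] 0.23
scene relay1 [229.6, 195.2] 0.62
scene rack [274.9, 219.6] 0.66
scene compartment [279.6, 154.4] 0.69
scene cover_grip [287.3, 149.9] 0.6
scene cover_grip [170.5, 196.2] 0.36
scene reel_axle [352.1, 109.6] 0.86
scene reel_clip [349.4, 134.8] 0.57
scene flux_bottle [354.8, 206.0] 0.52
scene flux_bottle [271.9, 261.6] 0.46
scene solder_spool [271.5, 264.4] 0.96
scene screwdriver [256.7, 231.7] 0.73
scene screwdriver [195.7, 304.3] 0.72
scene screwdriver [288.2, 151.6] 0.34
top [ 0.399 -0.013  1.289] 405.3998436956329 -0.005374186287410072
top board1 [356.3, 198.3] 0.93
top board1 [296.1, 251.9] 0.67
top relay1 [256.4, 228.1] 0.48
top rack [238.1, 183.6] 0.88
top rack [187.9, 148.6] 0.42
top compartment [194.5, 230.5] 0.59
top cover_grip [195.4, 220.0] 0.73
top cover_grip [330.2, 161.9] 0.51
top reel_axle [128.0, 203.3] 0.57
top reel_clip [136.3, 209.6] 0.59
top reel_clip [296.2, 251.3] 0.29
top flux_bottle [189.1, 145.5] 0.63
top flux_bottle [240.0, 179.4] 0.51
top screwdriver [330.8, 163.5] 0.62
```

Run:
```python
import cv2
for n in("scene","top"): cv2.imwrite("pics/%s0b.png"%n,cv2.resize(cv2.imread("pics/%s0.png"%n),(800,600),interpolation=cv2.INTER_CUBIC))
```

```text
(no output)
```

View pics/scene0b.png

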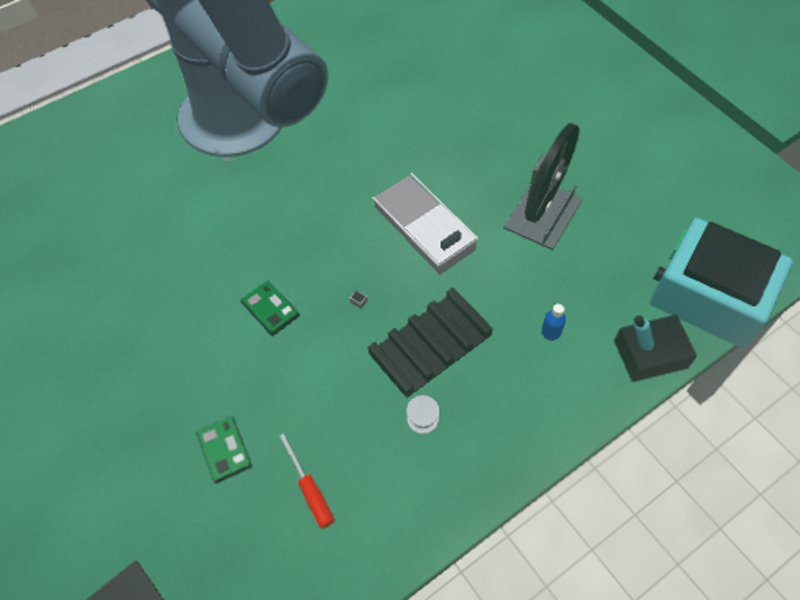

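View pics/top0b.png

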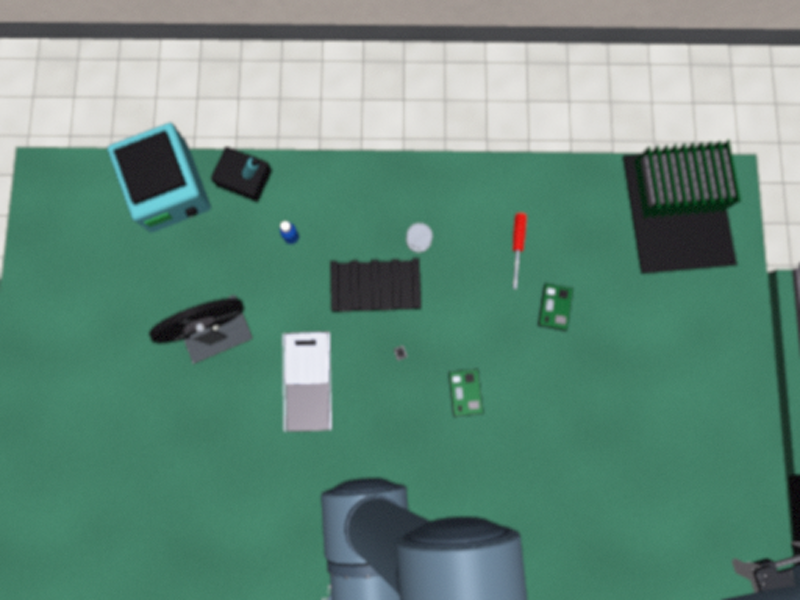

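Scene view: two boards at (270,306) and (223,448), one relay at (358,298), rack (430,340), box shut (425,222), reel (552,175), bottle, spool and screwdriver. The top view shows the same, with no third board or second relay visible.

```bash
cat > m.py <<'E'
from h import *
def rect(P):
    (c,s,a)=cv2.minAreaRect((P[:,:2]*1000).astype(np.float32)); 
    if s[0]<s[1]: s=(s[1],s[0]); a+=90
    a=(a+90)%180-90
    return np.round(c,1).tolist(),np.round(s,1).tolist(),round(a,1)
def masks(cam,names,d,c,zlo=.0):
    for t in names:
        for q in r.cut_out(cam,t)[:5]:
            if q["score"]<.3: continue
            P=cloud(c,d,q["pixels"]); z=P[:,2]
            zt=np.percentile(z,90); T=P[z>zt-.008]
            print(cam,t,round(q["score"],2),"loc",np.round(q["location"]).tolist(),"n",len(P),"z10/50/90",np.round(np.percentile(z,[10,50,90])*1000).tolist(),"all",rect(P),"top",rect(T))
E
python3 - <<'E'
from m import *
for n in("top","scene"):
    im,d=r.capture(n)
    masks(n,["board1","relay1","rack","cover","compartment","cover_grip","reel","reel_clip","flux_bottle","solder_spool","screwdriver"],d,cal(n))
E
```

```text
top board1 0.87 loc [355.0, 196.0] n 536 z10/50/90 [11.0, 14.0, 18.0] all ([610.7, -351.2], [89.9, 61.5], -10.2) top ([610.8, -350.8], [90.0, 60.1], -10.6)
top board1 0.84 loc [297.0, 252.0] n 545 z10/50/90 [11.0, 14.0, 18.0] all ([434.8, -165.8], [89.0, 59.9], 6.3) top ([434.8, -165.8], [89.0, 59.9], 6.3)
top board1 0.31 loc [270.0, 148.0] n 247 z10/50/90 [5.0, 35.0, 39.0] all ([750.1, -72.3], [52.6, 49.2], 89.9) top ([750.7, -72.4], [48.1, 48.0], 89.8)
top relay1 0.67 loc [135.0, 209.0] n 1627 z10/50/90 [7.0, 105.0, 197.0] all ([558.5, 343.6], [171.7, 115.1], -76.4) top ([557.2, 345.8], [111.9, 15.6], -64.6)
top relay1 0.52 loc [257.0, 226.0] n 50 z10/50/90 [16.0, 18.0, 21.0] all ([512.3, -34.7], [23.6, 19.7], 20.6) top ([512.5, -34.6], [23.5, 19.6], 23.7)
top rack 0.94 loc [237.0, 185.0] n 1848 z10/50/90 [4.0, 10.0, 28.0] all ([652.1, 18.9], [185.5, 107.9], -87.0) top ([650.9, 18.0], [182.9, 104.4], -87.6)
top cover 0.8 loc [197.0, 231.0] n 895 z10/50/90 [33.0, 36.0, 41.0] all ([500.7, 153.0], [109.5, 90.6], 6.1) top ([496.6, 151.0], [99.3, 87.8], 0.8)
top compartment 0.9 loc [197
[... 2909 characters left out ...]
], -71.3) top ([559.1, 339.8], [94.0, 15.1], -66.5)
scene flux_bottle 0.79 loc [357.0, 207.0] n 273 z10/50/90 [10.0, 53.0, 84.0] all ([744.2, 212.5], [79.1, 34.1], -64.5) top ([753.1, 193.0], [17.1, 16.1], -28.2)
scene solder_spool 0.72 loc [276.0, 218.0] n 2640 z10/50/90 [5.0, 14.0, 28.0] all ([648.9, 15.8], [185.5, 109.3], -87.1) top ([652.1, 16.0], [185.9, 102.3], -86.6)
scene solder_spool 0.65 loc [268.0, 264.0] n 440 z10/50/90 [5.0, 36.0, 39.0] all ([743.9, -69.3], [63.8, 50.2], -37.0) top ([748.8, -72.8], [50.5, 48.7], -35.6)
scene screwdriver 0.72 loc [200.0, 314.0] n 505 z10/50/90 [12.0, 22.0, 26.0] all ([724.7, -276.4], [163.5, 26.7], -7.0) top ([726.9, -276.6], [159.0, 24.2], -6.0)
```

```bash
cat > go.py <<'E'
import sys,json
from h import *
# args: x,y,z,yawdeg targets chained; prints shift (tool axes) and turn for each relative to previous
def plan(T):
    s=r.sense(); p=np.array(s["ee_pos"]); R=np.array(s["tool_rot"])
    yaw=np.degrees(np.arctan2(R[1,0],R[0,0]))
    print("at",np.round(p,4),"yaw",round(yaw,2),"w",round(s["gripper_width"],4),"F",np.round(s["wrist_force"],1),"t",round(s["time"],2), "q",np.round(s["joint_pos"],2))
    for x,y,z,a in T:
        d=R.T@(np.array([x,y,z])-p); t=-((a-yaw+180)%360-180)
        print((x,y,z,a),"shift",np.round(d,4).tolist(),"turn",round(t,1),"rows",int(np.ceil(max(np.linalg.norm(d)/.05,abs(t)/8.59))))
        p=np.array([x,y,z]); yaw=a; b=np.radians(a)
        R=np.array([[np.cos(b),np.sin(b),0],[np.sin(b),-np.cos(b),0],[0,0,-1.]])
if __name__=="__main__": plan([tuple(map(float,a.split(","))) for a in sys.argv[1:]])
E
python3 go.py 0.415,-0.168,0.10,6 0.415,-0.168,0.003,6 0.415,-0.168,.12,6
```

```text
at [ 0.1689 -0.6277  0.2054] yaw 15.06 w 0.0939 F [ 0.6 -0.3 -0.4] t 2.3 q [-1.48  0.25  1.56  0.    1.34 -0.17]
(0.415, -0.168, 0.1, 6.0) shift [0.3571, -0.38, 0.1055] turn 9.1 rows 11
(0.415, -0.168, 0.003, 6.0) shift [0.0, 0.0, 0.097] turn -0.0 rows 2
(0.415, -0.168, 0.12, 6.0) shift [0.0, 0.0, -0.117] turn -0.0 rows 3
```

Request:
drive_tool(steps=[[[0.357, -0.38, 0.1], 9, -1], [[0.357, -0.38, 0.1], 9, -1], [[0.357, -0.38, 0.1], 9, -1], [[0.357, -0.38, 0.1], 9, -1], [[0.357, -0.38, 0.1], 9, -1], [[0.357, -0.38, 0.1], 9, -1], [[0.357, -0.38, 0.1], 9, -1], [[0.357, -0.38, 0.1], 9, -1]])

```text
time: 3.1
ee_pos: [0.3549, -0.2797, 0.1301]
tool_rot: [[0.994, 0.105, 0.001], [0.105, -0.994, -0.001], [0.001, 0.001, -1.0]]
wrist_force: [1.0, -0.9, -0.6]
gripper_width: 0.0938
```

```bash
python3 go.py 0.415,-0.168,0.10,6 0.415,-0.168,0.003,6
```

```text
at [ 0.3549 -0.2797  0.1301] yaw 6.02 w 0.0938 F [ 1.  -0.9 -0.6] t 3.1 q [-0.92 -0.15  2.11  0.    1.18  0.55]
(0.415, -0.168, 0.1, 6.0) shift [0.0715, -0.1048, 0.0301] turn 0.0 rows 3
(0.415, -0.168, 0.003, 6.0) shift [0.0, 0.0, 0.097] turn -0.0 rows 2
```

Request:
drive_tool(steps=[[[0.071, -0.105, 0.03], 0, -1], [[0.071, -0.105, 0.03], 0, -1], [[0.071, -0.105, 0.03], 0, -1], [[0.071, -0.105, 0.03], 0, -1], [[0.071, -0.105, 0.08], 0, -1], [[0.071, -0.105, 0.11], 0, -1], [[0.071, -0.105, 0.126], 0, -1], [[0.071, -0.105, 0.126], 0, -1]])

```text
time: 3.9
ee_pos: [0.4131, -0.1678, 0.0024]
tool_rot: [[0.995, 0.104, -0.003], [0.104, -0.995, 0.001], [-0.002, -0.002, -1.0]]
wrist_force: [-0.1, 0.3, 0.7]
gripper_width: 0.0936
```

Request:
drive_tool(steps=[[[0, 0, 0], 0, 1], [[0, 0, 0], 0, 1], [[0, 0, 0], 0, 1], [[0, 0, 0], 0, 1], [[0, 0, 0], 0, 1], [[0, 0, 0], 0, 1], [[0, 0, 0], 0, 1], [[0, 0, 0], 0, 1]])

```text
time: 4.7
ee_pos: [0.4135, -0.1682, 0.0031]
tool_rot: [[0.995, 0.104, -0.002], [0.104, -0.995, 0.001], [-0.002, -0.001, -1.0]]
wrist_force: [-1.6, 0.1, 7.7]
gripper_width: 0.0597
```

Request:
drive_tool(steps=[[[0, 0, -0.04], 0, 1], [[0, 0, -0.08], 0, 1], [[0, 0, -0.12], 0, 1], [[0, 0, -0.15], 0, 1], [[0, 0, -0.15], 0, 1]])

```text
time: 5.2
ee_pos: [0.4161, -0.1698, 0.1571]
tool_rot: [[0.995, 0.104, 0.005], [0.104, -0.995, -0.004], [0.005, 0.005, -1.0]]
wrist_force: [1.0, -0.3, -2.2]
gripper_width: 0.0596
```

```bash
python3 - <<'E'
from h import *
im,d=r.capture("wrist"); save("w1",im)
im2,d=r.capture("scene"); save("s1",im2)
a=im2[100:290,80:330]; a=cv2.resize(a,(500,380),interpolation=cv2.INTER_CUBIC)
b=cv2.resize(im,(507,380)); cv2.imwrite("pics/c1.png",cv2.resize(np.hstack([a,b]),(800,302))[:,:,::-1])
E
python3 go.py
```

```text
at [ 0.4134 -0.1679  0.1522] yaw 5.99 w 0.0596 F [-1.3  0.7 -2.8] t 5.3 q [-0.64 -0.19  2.11 -0.    1.23  0.83]
```

View pics/c1.png

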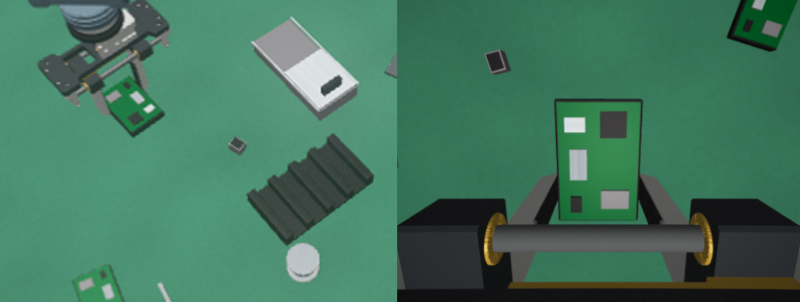

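The board is held level and doesn't swing under gravity. I'll pivot it in the grip by pressing its short overhang down on the reel's free upper rim.

```bash
python3 go.py 0.43,-0.15,0.26,6 0.613,0.367,0.26,24 0.585,0.355,0.225,24
```

```text
at [ 0.4134 -0.1679  0.1522] yaw 5.99 w 0.0596 F [-1.3  0.7 -2.8] t 5.3 q [-0.64 -0.19  2.11 -0.    1.23  0.83]
(0.43, -0.15, 0.26, 6.0) shift [0.0181, -0.0162, -0.1078] turn -0.0 rows 3
(0.613, 0.367, 0.26, 24.0) shift [0.236, -0.495, 0.0] turn -18.0 rows 11
(0.585, 0.355, 0.225, 24.0) shift [-0.0305, -0.0004, 0.035] turn -0.0 rows 1
```

Request:
drive_tool(steps=[[[0.01, -0.02, -0.05], 0, 1], [[0.018, -0.04, -0.108], 0, 1], [[0.254, -0.511, -0.108], -18, 1], [[0.254, -0.511, -0.108], -18, 1], [[0.254, -0.511, -0.108], -18, 1], [[0.254, -0.511, -0.108], -18, 1], [[0.254, -0.511, -0.108], -18, 1], [[0.254, -0.511, -0.108], -18, 1]])

```text
time: 6.1
ee_pos: [0.5301, 0.1511, 0.25]
tool_rot: [[0.913, 0.407, -0.008], [0.407, -0.913, 0.001], [-0.007, -0.004, -1.0]]
wrist_force: [1.3, -1.1, -1.5]
gripper_width: 0.0598
```

```bash
python3 go.py 0.613,0.367,0.26,24
```

```text
at [0.5301 0.1511 0.25  ] yaw 24.01 w 0.0598 F [ 1.3 -1.1 -1.5] t 6.1 q [ 0.07 -0.02  1.76  0.    1.41  1.22]
(0.613, 0.367, 0.26, 24.0) shift [0.1635, -0.1635, -0.0106] turn 0.0 rows 5
```

Request:
drive_tool(steps=[[[0.163, -0.163, -0.01], 0, 1], [[0.163, -0.163, -0.01], 0, 1], [[0.163, -0.163, -0.01], 0, 1], [[0.163, -0.163, -0.01], 0, 1], [[0.163, -0.163, -0.01], 0, 1], [[0.163, -0.163, -0.01], 0, 1]])

```text
time: 6.7
ee_pos: [0.6116, 0.3694, 0.2537]
tool_rot: [[0.912, 0.41, -0.015], [0.41, -0.912, -0.001], [-0.014, -0.005, -1.0]]
wrist_force: [-0.8, -0.2, -2.6]
gripper_width: 0.0599
```

```bash
python3 - <<'E'
from m import *
for n in("top","scene"):
    c=cal(n); im,d=r.capture(n); v,u=np.nonzero(d>0); P=np.zeros(d.shape+(3,)); o,dr=ray(c,np.c_[u,v]); P[v,u]=o+dr*d[v,u][:,None]
    nn=np.array([np.cos(np.radians(24)),np.sin(np.radians(24))]); rel=P[...,:2]-np.array([.558,.343]); a=rel@nn; b=rel@np.array([-nn[1],nn[0]])
    m=(d>0)&(abs(a)<.03)&(abs(b)<.05)&(P[...,2]>.185)&(P[...,2]<.225)
    Q=P[m]; print(n,len(Q),"ztop",np.round(np.percentile(Q[:,2],[50,90,98]),4),"a",np.round(np.percentile(a[m],[2,10,50,90,98]),4),rect(Q))
    m2=(d>0)&(abs(a)<.035)&(abs(b)<.11)&(P[...,2]>.06)&(P[...,2]<.225); print(" b range",np.round(np.percentile(b[m2],[1,99]),4))
E
python3 go.py 0.585,0.355,0.225,24
```

```text
top 239 ztop [0.2018 0.2079 0.2103] a [-0.0066 -0.0059 -0.0013  0.0062  0.0073] ([558.5, 343.1], [99.1, 15.3], -66.3)
 b range [-0.0838  0.0826]
scene 213 ztop [0.2016 0.2075 0.2097] a [-0.0068 -0.0056  0.0012  0.0065  0.007 ] ([558.5, 342.3], [98.1, 14.9], -66.6)
 b range [-0.0877  0.0782]
at [0.6116 0.3662 0.2551] yaw 24.06 w 0.0596 F [ 0.1  0.  -2.2] t 6.8 q [0.38 0.37 1.32 0.   1.47 1.53]
(0.585, 0.355, 0.225, 24.0) shift [-0.0284, -0.0004, 0.0305] turn 0.1 rows 1
```

Request:
drive_tool(steps=[[[-0.032, 0, 0.02], 0, 1], [[-0.032, 0, 0.039], 0, 1], [[-0.032, 0, 0.046], 0, 1], [[-0.032, 0, 0.05], 0, 1], [[-0.032, 0, 0.053], 0, 1], [[-0.032, 0, 0.055], 0, 1], [[-0.033, 0, 0.058], 0, 1], [[-0.033, 0, 0.06], 0, 1]])

```text
time: 7.6
ee_pos: [0.5832, 0.3527, 0.2]
tool_rot: [[0.914, 0.406, -0.007], [0.406, -0.914, 0.001], [-0.006, -0.004, -1.0]]
wrist_force: [0.5, 0.9, 10.4]
gripper_width: 0.0602
```

```bash
python3 - <<'E'
from m import *
im,d=r.capture("wrist"); save("w2",im)
im2,d2=r.capture("scene"); save("s2",im2)
a=im2[30:170,290:450]; a=cv2.resize(a,(434,380),interpolation=cv2.INTER_CUBIC)
b=cv2.resize(im,(507,380)); cv2.imwrite("pics/c2.png",cv2.resize(np.hstack([a,b]),(800,323))[:,:,::-1])
E
python3 go.py
```

```text
at [0.5832 0.3527 0.1997] yaw 23.98 w 0.0595 F [0.9 0.8 8.5] t 7.7 q [0.38 0.33 1.47 0.   1.35 1.53]
```

View pics/c2.png

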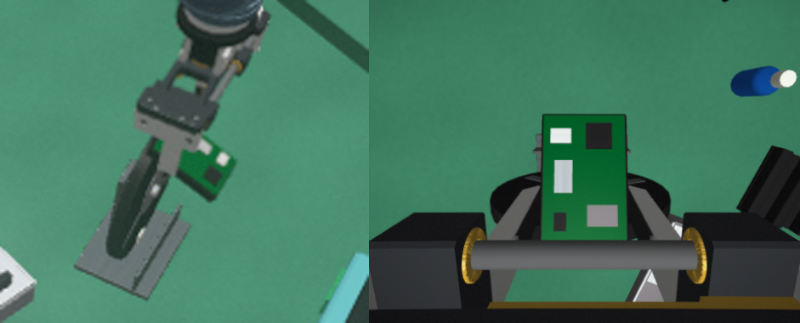

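```bash
cat > tilt.py <<'E'
from h import *
def tilt():
    s=r.sense(); c=cal("wrist"); im,d=r.capture("wrist")
    q=[x for x in r.cut_out("wrist","board1") if x["score"]>.3]
    p0=np.array(s["ee_pos"]); R=np.array(s["tool_rot"])
    for x in q[:3]:
        P=(cloud(c,d,x["pixels"])-p0)@R
        P=P[(abs(P[:,1])<.026)&(abs(P[:,0])<.09)&(abs(P[:,2])<.11)]
        if len(P)<60: continue
        A=np.c_[P[:,0],np.ones(len(P))]
        k=np.linalg.svd(P-P.mean(0),full_matrices=False)[2]; n=k[2]*np.sign(k[2][2]) 
        pr=(P-P.mean(0))@k[0]
        print("face: n(tool)",np.round(n,3),"tilt deg",round(float(np.degrees(np.arctan2(abs(n[0]),abs(n[2])))),1),"centre",np.round(P.mean(0),4),"ext x",np.round(np.percentile(P[:,0],[1,99]),4),"z",np.round(np.percentile(P[:,2],[1,99]),4),"n",len(P),"sc",round(x["score"],2))
    return im
if __name__=="__main__": tilt()
E
python3 tilt.py
```

```text
face: n(tool) [-0.366 -0.005  0.931] tilt deg 21.5 centre [ 0.0179 -0.     -0.0077] ext x [-0.0198  0.0579] z [-0.0222  0.0089] n 13488 sc 0.82
```

Request:
drive_tool(steps=[[[-0.001, 0, 0.005], 0, 1], [[-0.002, 0, 0.008], 0, 1], [[-0.003, 0, 0.011], 0, 1], [[-0.004, 0, 0.014], 0, 1], [[-0.005, 0, 0.016], 0, 1], [[-0.006, 0, 0.018], 0, 1], [[-0.007, 0, 0.019], 0, 1], [[-0.007, 0, 0.02], 0, 1]])

```text
time: 8.6
ee_pos: [0.5816, 0.3507, 0.1866]
tool_rot: [[0.914, 0.405, 0.006], [0.405, -0.914, 0.007], [0.008, -0.004, -1.0]]
wrist_force: [3.1, 2.3, 13.4]
gripper_width: 0.0598
```

```bash
python3 go.py; python3 tilt.py
```

```text
at [0.5816 0.3507 0.1866] yaw 23.87 w 0.0598 F [ 3.1  2.3 13.4] t 8.6 q [0.37 0.32 1.5  0.   1.31 1.53]
face: n(tool) [-0.72  -0.008  0.694] tilt deg 46.0 centre [ 0.013  -0.     -0.0082] ext x [-0.0139  0.0461] z [-0.034   0.0271] n 11936 sc 0.79
```

Request:
drive_tool(steps=[[[-0.002, 0, 0.006], 0, 1], [[-0.004, 0, 0.008], 0, 1], [[-0.005, 0, 0.01], 0, 1], [[-0.006, 0, 0.012], 0, 1], [[-0.007, 0, 0.013], 0, 1], [[-0.008, 0, 0.014], 0, 1], [[-0.008, 0, 0.014], 0, 1]])

```text
time: 9.4
ee_pos: [0.5808, 0.349, 0.1803]
tool_rot: [[0.915, 0.403, 0.023], [0.403, -0.915, 0.014], [0.027, -0.004, -1.0]]
wrist_force: [5.9, 2.8, 13.6]
gripper_width: 0.0603
```

```bash
python3 go.py; python3 tilt.py
```

```text
at [0.5808 0.349  0.1803] yaw 23.75 w 0.0603 F [ 5.9  2.8 13.6] t 9.4 q [0.37 0.31 1.52 0.01 1.28 1.53]
face: n(tool) [-0.802 -0.013  0.597] tilt deg 53.3 centre [ 0.0124 -0.0001 -0.0111] ext x [-0.0119  0.0423] z [-0.0379  0.0306] n 11620 sc 0.75
```

The board has pivoted to 53° from flat. I'll press its lower end against the rack's outer side to bring it fully upright.

```bash
python3 go.py 0.612,0.364,0.24,24 0.6577,-0.125,0.16,92.7 0.6577,-0.125,0.054,92.7 0.6555,-0.079,0.064,92.7
```

```text
at [0.5809 0.349  0.1803] yaw 23.75 w 0.0595 F [ 7.8  3.  13. ] t 9.5 q [0.37 0.31 1.52 0.01 1.28 1.53]
(0.612, 0.364, 0.24, 24.0) shift [0.0362, -0.0014, -0.0588] turn -0.3 rows 2
(0.6577, -0.125, 0.16, 92.7) shift [-0.1571, 0.4653, 0.08] turn -68.7 rows 10
(0.6577, -0.125, 0.054, 92.7) shift [0.0, 0.0, 0.106] turn -0.0 rows 3
(0.6555, -0.079, 0.064, 92.7) shift [0.0461, -0.0, -0.01] turn -0.0 rows 1
```

Request:
drive_tool(steps=[[[0.01, 0, -0.04], 0, 1], [[0.036, 0, -0.059], 0, 1], [[0.036, 0, -0.059], 0, 1]])

```text
time: 9.8
ee_pos: [0.6165, 0.3627, 0.2454]
tool_rot: [[0.915, 0.401, 0.032], [0.401, -0.916, 0.017], [0.036, -0.003, -0.999]]
wrist_force: [-0.2, 0.1, -1.8]
gripper_width: 0.0598
```

Request:
drive_tool(steps=[[[-0.157, 0.465, 0.08], -69, 1], [[-0.157, 0.465, 0.08], -69, 1], [[-0.157, 0.465, 0.08], -69, 1], [[-0.157, 0.465, 0.08], -69, 1], [[-0.157, 0.465, 0.08], -69, 1], [[-0.157, 0.465, 0.08], -69, 1], [[-0.157, 0.465, 0.08], -69, 1], [[-0.157, 0.465, 0.08], -69, 1]])

```text
time: 10.6
ee_pos: [0.6497, -0.0212, 0.1742]
tool_rot: [[-0.015, 0.999, 0.029], [1.0, 0.015, 0.017], [0.017, 0.029, -0.999]]
wrist_force: [0.8, -0.2, -2.2]
gripper_width: 0.0598
```

```bash
python3 go.py 0.6577,-0.125,0.13,92.7
```

```text
at [ 0.6497 -0.0212  0.1742] yaw 90.87 w 0.0598 F [ 0.8 -0.2 -2.2] t 10.6 q [-0.22  0.25  1.61  0.02  1.26 -0.24]
(0.6577, -0.125, 0.13, 92.7) shift [-0.1047, 0.0052, 0.0426] turn -1.8 rows 3
```

Request:
drive_tool(steps=[[[-0.105, 0.005, 0.042], -2, 1], [[-0.105, 0.005, 0.042], -2, 1], [[-0.105, 0.005, 0.042], -2, 1], [[-0.105, 0.005, 0.042], -2, 1], [[-0.105, 0.005, 0.08], -2, 1], [[-0.105, 0.005, 0.116], -2, 1], [[-0.105, 0.005, 0.116], -2, 1]])

```text
time: 11.3
ee_pos: [0.656, -0.1216, 0.0515]
tool_rot: [[-0.052, 0.998, 0.02], [0.998, 0.052, 0.02], [0.018, 0.021, -1.0]]
wrist_force: [-1.1, -2.0, -3.8]
gripper_width: 0.0597
```

```bash
python3 go.py 0.6577,-0.125,0.054,92.7; python3 tilt.py
```

```text
at [ 0.656  -0.1216  0.0515] yaw 92.98 w 0.0597 F [-1.1 -2.  -3.8] t 11.3 q [-0.36  0.44  1.61  0.03  1.08 -0.43]
(0.6577, -0.125, 0.054, 92.7) shift [-0.0034, 0.0016, -0.0026] turn 0.3 rows 1
face: n(tool) [-0.804 -0.01   0.595] tilt deg 53.5 centre [ 0.013  -0.     -0.0108] ext x [-0.0115  0.0429] z [-0.0378  0.0312] n 11686 sc 0.67
```

Request:
drive_tool(steps=[[[0.01, 0, -0.002], 0, 1], [[0.017, 0, -0.004], 0, 1], [[0.024, 0, -0.007], 0, 1], [[0.031, 0, -0.009], 0, 1], [[0.037, 0, -0.011], 0, 1], [[0.042, 0, -0.012], 0, 1], [[0.047, 0, -0.012], 0, 1], [[0.047, 0, -0.012], 0, 1]])

```text
time: 12.2
ee_pos: [0.6597, -0.0772, 0.0752]
tool_rot: [[-0.053, 0.998, 0.036], [0.999, 0.053, 0.013], [0.011, 0.036, -0.999]]
wrist_force: [-1.9, -6.2, 7.1]
gripper_width: 0.0598
```

```bash
python3 go.py; python3 tilt.py
```

```text
at [ 0.6597 -0.0772  0.0752] yaw 93.05 w 0.0598 F [-1.9 -6.2  7.1] t 12.2 q [-0.3   0.39  1.63  0.03  1.09 -0.36]
face: n(tool) [-0.961  0.018  0.274] tilt deg 74.1 centre [ 0.0002  0.0002 -0.0083] ext x [-0.0101  0.0141] z [-0.04    0.0417] n 7844 sc 0.69
```

Request:
drive_tool(steps=[[[0, 0, -0.03], 0, 1], [[0, 0, -0.045], 0, 1], [[0, 0, -0.045], 0, 1]])

```text
time: 12.6
ee_pos: [0.6606, -0.0777, 0.1247]
tool_rot: [[-0.053, 0.998, 0.043], [0.999, 0.053, 0.012], [0.01, 0.043, -0.999]]
wrist_force: [0.8, -0.1, -2.2]
gripper_width: 0.0598
```

```bash
cat > rk.py <<'E'
import numpy as np
C=np.array([.651,.017]);a=np.radians(2.7)
def rk(xr,yr): return tuple(np.round(C+xr*np.array([np.cos(a),np.sin(a)])+yr*np.array([-np.sin(a),np.cos(a)]),4))
E
python3 - <<'E'
from rk import *; from go import plan; from tilt import tilt
plan([(*rk(0,.016),.11,92.7),(*rk(0,.016),.06,92.7)]); tilt()
E
```

```text
at [ 0.6606 -0.0777  0.1247] yaw 93.04 w 0.0598 F [ 0.8 -0.1 -2.2] t 12.6 q [-0.3   0.33  1.61  0.03  1.17 -0.36]
(np.float64(0.6502), np.float64(0.033), 0.11, 92.7) shift [0.1109, -0.0052, 0.0156] turn 0.3 rows 3
(np.float64(0.6502), np.float64(0.033), 0.06, 92.7) shift [0.0, 0.0, 0.05] turn -0.0 rows 1
face: n(tool) [-0.96   0.019  0.281] tilt deg 73.7 centre [ 0.0004  0.0001 -0.0083] ext x [-0.0099  0.0144] z [-0.04    0.0414] n 7826 sc 0.69
```

Request:
drive_tool(steps=[[[0.111, -0.005, 0.016], 0, 1], [[0.111, -0.005, 0.016], 0, 1], [[0.111, -0.005, 0.016], 0, 1], [[0.111, -0.005, 0.016], 0, 1], [[0.111, -0.005, 0.016], 0, 1]])

```text
time: 13.2
ee_pos: [0.6475, 0.033, 0.1046]
tool_rot: [[-0.053, 0.998, 0.035], [0.999, 0.053, 0.014], [0.012, 0.035, -0.999]]
wrist_force: [0.5, -0.1, -2.5]
gripper_width: 0.0598
```

Run:
```python
from rk import *; from go import plan; from tilt import tilt
from h import *
plan([(*rk(0,.016),.11,92.7),(*rk(0,.016),.06,92.7)]); im=tilt(); save("w3",im)
im,d=r.capture("scene"); save("s3",im)
cv2.imwrite("pics/c3.png",cv2.resize(im[80:260,200:440],(800,600),interpolation=cv2.INTER_CUBIC)[:,:,::-1])
```

```text
at [0.6475 0.033  0.1046] yaw 93.04 w 0.0598 F [ 0.5 -0.1 -2.5] t 13.2 q [-0.13  0.32  1.66  0.02  1.13 -0.19]
(np.float64(0.6502), np.float64(0.033), 0.11, 92.7) shift [-0.0001, 0.0029, -0.0053] turn 0.3 rows 1
(np.float64(0.6502), np.float64(0.033), 0.06, 92.7) shift [0.0, 0.0, 0.05] turn -0.0 rows 1
face: n(tool) [-0.966  0.021  0.258] tilt deg 75.0 centre [ 0.0004  0.0001 -0.0078] ext x [-0.0101  0.0145] z [-0.04    0.0423] n 7921 sc 0.89
face: n(tool) [ 0.161 -0.069  0.984] tilt deg 9.3 centre [ 0.0409 -0.0001  0.0887] ext x [0.0026 0.0748] z [0.0767 0.1003] n 5188 sc 0.73
```

View pics/c3.png

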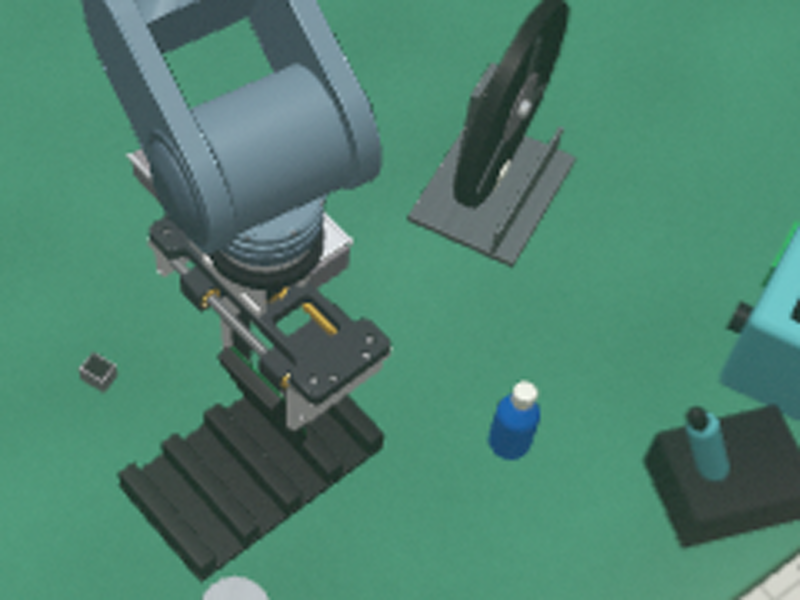

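Board tilted about 75° and hanging over slot 3, clear of the ribs. The clip is seen near the bottom of the reel, at (505,170). Now lower it in and push against the rib.

Request:
drive_tool(steps=[[[0, 0.003, 0.02], 0, 1], [[0, 0.003, 0.035], 0, 1], [[0, 0.003, 0.044], 0, 1], [[0, 0.003, 0.044], 0, 1]])

```text
time: 13.75
ee_pos: [0.6512, 0.0325, 0.0594]
tool_rot: [[-0.05, 0.998, 0.032], [0.999, 0.05, 0.014], [0.013, 0.033, -0.999]]
wrist_force: [0.3, -0.1, -1.7]
gripper_width: 0.0601
```

Request:
drive_tool(steps=[[[0.005, 0, 0], 0, 1], [[0.009, 0, 0], 0, 1], [[0.013, 0, 0.001], 0, 1], [[0.016, 0, 0.002], 0, 1], [[0.019, 0, 0.004], 0, 1], [[0.021, 0, 0.006], 0, 1], [[0.022, 0, 0.008], 0, 1], [[0.022, 0, 0.008], 0, 1]])

```text
time: 14.55
ee_pos: [0.6527, 0.0527, 0.055]
tool_rot: [[-0.051, 0.998, 0.037], [0.999, 0.051, 0.01], [0.008, 0.038, -0.999]]
wrist_force: [-1.5, -5.5, 4.7]
gripper_width: 0.059
```

Run:
```python
from rk import *; from go import plan; from tilt import tilt
from h import *
plan([(*rk(0,.026),.05,92.7)]); im=tilt(); save("w4",im)
```

```text
at [0.6527 0.0527 0.055 ] yaw 92.93 w 0.059 F [-1.5 -5.5  4.7] t 14.55 q [-0.1   0.4   1.66  0.02  1.05 -0.16]
(np.float64(0.6498), np.float64(0.043), 0.05, 92.7) shift [-0.0096, -0.0036, 0.0048] turn 0.2 rows 1
face: n(tool) [-0.997 -0.007  0.07 ] tilt deg 86.0 centre [-0.0066 -0.0001 -0.0108] ext x [-0.0095 -0.0022] z [-0.0414  0.0338] n 5578 sc 0.87
```

Request:
drive_tool(steps=[[[-0.002, 0, 0], 0, 1], [[-0.003, 0, 0], 0, 0.1], [[-0.003, 0, 0], 0, 0], [[-0.003, 0, 0], 0, -0.2], [[-0.003, 0, 0], 0, -0.4], [[-0.003, 0, 0], 0, -0.4]])

```text
time: 15.25
ee_pos: [0.6529, 0.0499, 0.055]
tool_rot: [[-0.051, 0.998, 0.037], [0.999, 0.051, 0.01], [0.008, 0.038, -0.999]]
wrist_force: [0.2, 0.4, -0.0]
gripper_width: 0.0656
```

Request:
drive_tool(steps=[[[0, 0, -0.03], 0, -0.4], [[0, 0, -0.07], 0, -0.4], [[0, 0, -0.11], 0, -0.4], [[0, 0, -0.14], 0, -0.4], [[0, 0, -0.14], 0, -0.4]])

```text
time: 15.75
ee_pos: [0.6506, 0.0483, 0.201]
tool_rot: [[-0.051, 0.998, 0.047], [0.999, 0.051, 0.009], [0.007, 0.048, -0.999]]
wrist_force: [0.3, -0.1, 0.3]
gripper_width: 0.0659
```

Run:
```python
from rk import *; from go import plan
from h import *
plan([])
im,d=r.capture("scene"); save("s5",im); w,_=r.capture("wrist"); save("w5",w)
a=cv2.resize(im[130:250,225:345],(400,400),interpolation=cv2.INTER_CUBIC)
cv2.imwrite("pics/c5.png",np.hstack([a,cv2.resize(w,(400,400))])[:,:,::-1])
```

```text
at [0.6506 0.0483 0.201 ] yaw 92.95 w 0.0659 F [ 0.3 -0.1  0.3] t 15.75 q [-0.11  0.22  1.59  0.02  1.28 -0.16]
```

View pics/c5.png

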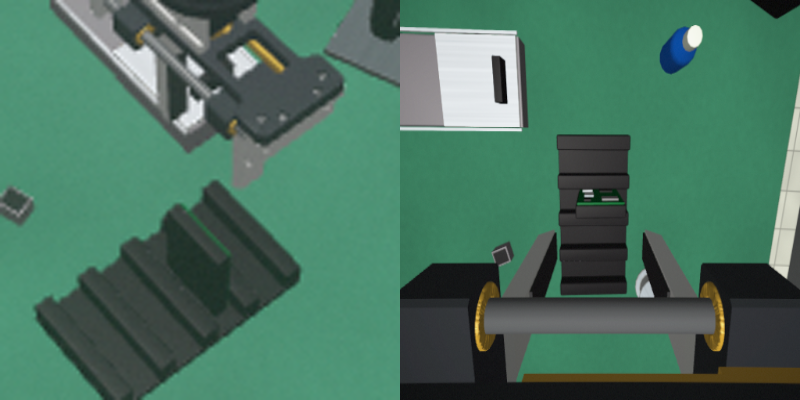

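Board 1 stands upright in slot 3 (crop left (200,260), right (600,197)). Next, board 2.

```bash
python3 go.py 0.591,-0.347,0.1,-10.4 0.591,-0.347,0.004,-10.4
```

```text
at [0.6477 0.0485 0.195 ] yaw 92.94 w 0.0662 F [ 0.3  0.3 -0.5] t 15.85 q [-0.11  0.23  1.6   0.01  1.28 -0.16]
(0.591, -0.347, 0.1, -10.4) shift [-0.3929, -0.0804, 0.0887] turn 103.3 rows 13
(0.591, -0.347, 0.004, -10.4) shift [0.0, 0.0, 0.096] turn -0.0 rows 2
```

Request:
drive_tool(steps=[[[-0.393, -0.08, 0.089], 103, -1], [[-0.393, -0.08, 0.089], 103, -1], [[-0.393, -0.08, 0.089], 103, -1], [[-0.393, -0.08, 0.089], 103, -1], [[-0.393, -0.08, 0.089], 103, -1], [[-0.393, -0.08, 0.089], 103, -1], [[-0.393, -0.08, 0.089], 103, -1], [[-0.393, -0.08, 0.089], 103, -1]])

```text
time: 16.65
ee_pos: [0.5909, -0.3376, 0.0987]
tool_rot: [[0.914, 0.404, 0.034], [0.403, -0.915, 0.014], [0.037, 0.001, -0.999]]
wrist_force: [1.2, -0.8, -0.5]
gripper_width: 0.0937
```

```bash
python3 go.py 0.591,-0.347,0.1,-10.4 0.591,-0.347,0.004,-10.4
```

```text
at [ 0.5909 -0.3376  0.0987] yaw 23.8 w 0.0937 F [ 1.2 -0.8 -0.5] t 16.65 q [-0.7   0.41  1.56  0.04  1.16  0.44]
(0.591, -0.347, 0.1, -10.4) shift [-0.0037, 0.0087, -0.0014] turn 34.2 rows 4
(0.591, -0.347, 0.004, -10.4) shift [0.0, 0.0, 0.096] turn -0.0 rows 2
```

Request:
drive_tool(steps=[[[-0.004, 0.009, 0], 34, -1], [[-0.004, 0.009, 0], 34, -1], [[-0.004, 0.009, 0], 34, -1], [[-0.004, 0.009, 0], 34, -1], [[-0.004, 0.009, 0], 34, -1], [[-0.004, 0.009, 0], 34, -1]])

```text
time: 17.25
ee_pos: [0.59, -0.3466, 0.0966]
tool_rot: [[0.984, -0.174, 0.032], [-0.174, -0.985, 0.016], [0.029, -0.021, -0.999]]
wrist_force: [-0.1, -0.1, 0.1]
gripper_width: 0.0934
```

```bash
python3 go.py 0.591,-0.347,0.004,-10.4; python3 tilt.py
```

```text
at [ 0.59   -0.3466  0.0966] yaw -10.03 w 0.0934 F [-0.1 -0.1  0.1] t 17.25 q [-0.71  0.42  1.55  0.04  1.16  1.02]
(0.591, -0.347, 0.004, -10.4) shift [-0.0016, 0.0022, 0.0926] turn 0.4 rows 2
face: n(tool) [-0.028  0.036  0.999] tilt deg 1.6 centre [0.0189 0.0004 0.0821] ext x [-0.0261  0.0606] z [0.0785 0.0864] n 6291 sc 0.58
```

Request:
drive_tool(steps=[[[-0.002, 0.001, 0.04], 0, -1], [[-0.002, 0.001, 0.07], 0, -1], [[-0.002, 0.001, 0.085], 0, -1], [[-0.002, 0.001, 0.092], 0, -1], [[-0.002, 0.001, 0.093], 0, -1], [[-0.002, 0.001, 0.093], 0, -1]])

```text
time: 17.95
ee_pos: [0.5923, -0.3469, 0.0059]
tool_rot: [[0.984, -0.174, 0.035], [-0.175, -0.985, 0.013], [0.032, -0.019, -0.999]]
wrist_force: [0.5, 0.1, 0.8]
gripper_width: 0.0939
```

Request:
drive_tool(steps=[[[0, 0, 0], 0, 1], [[0, 0, 0], 0, 1], [[0, 0, 0], 0, 1], [[0, 0, 0], 0, 1], [[0, 0, 0], 0, 1], [[0, 0, 0], 0, 1], [[0, 0, 0], 0, 1], [[0, 0, 0], 0, 1]])

```text
time: 18.75
ee_pos: [0.5924, -0.3473, 0.0063]
tool_rot: [[0.984, -0.174, 0.035], [-0.175, -0.985, 0.012], [0.032, -0.018, -0.999]]
wrist_force: [-2.7, -1.0, 2.2]
gripper_width: 0.0598
```

Request:
drive_tool(steps=[[[0, 0, -0.04], 0, 1], [[0, 0, -0.09], 0, 1], [[0, 0, -0.14], 0, 1], [[0, 0, -0.19], 0, 1], [[0, 0, -0.24], 0, 1], [[0, 0, -0.255], 0, 1], [[0, 0, -0.255], 0, 1]])

```text
time: 19.45
ee_pos: [0.5843, -0.351, 0.2636]
tool_rot: [[0.984, -0.174, 0.039], [-0.174, -0.985, 0.01], [0.036, -0.016, -0.999]]
wrist_force: [0.2, -1.4, -1.7]
gripper_width: 0.0595
```

```bash
python3 go.py 0.612,0.3665,0.26,24; python3 tilt.py
```

```text
at [ 0.5843 -0.351   0.2636] yaw -10.05 w 0.0595 F [ 0.2 -1.4 -1.7] t 19.45 q [-0.72  0.26  1.43  0.03  1.42  1.02]
(0.612, 0.3665, 0.26, 24.0) shift [-0.0981, -0.7112, 0.0117] turn -34.1 rows 15
face: n(tool) [-0.038  0.016  0.999] tilt deg 2.2 centre [ 0.0208  0.     -0.0082] ext x [-0.0245  0.0619] z [-0.0117 -0.0038] n 13890 sc 0.58
```

Request:
drive_tool(steps=[[[-0.098, -0.711, 0.005], -34, 1], [[-0.098, -0.711, 0.005], -34, 1], [[-0.098, -0.711, 0.005], -34, 1], [[-0.098, -0.711, 0.005], -34, 1], [[-0.098, -0.711, 0.005], -34, 1], [[-0.098, -0.711, 0.005], -34, 1], [[-0.098, -0.711, 0.005], -34, 1], [[-0.098, -0.711, 0.005], -34, 1]])

```text
time: 20.35
ee_pos: [0.5961, 0.0516, 0.2587]
tool_rot: [[0.914, 0.406, 0.024], [0.406, -0.914, 0.017], [0.029, -0.005, -1.0]]
wrist_force: [0.3, -0.1, -1.4]
gripper_width: 0.0598
```

```bash
python3 go.py 0.612,0.3665,0.26,24
```

```text
at [0.5961 0.0516 0.2587] yaw 23.94 w 0.0598 F [ 0.3 -0.1 -1.4] t 20.35 q [-0.11  0.07  1.66  0.02  1.39  1.04]
(0.612, 0.3665, 0.26, 24.0) shift [0.1423, -0.2813, 0.0044] turn -0.1 rows 7
```

Request:
drive_tool(steps=[[[0.142, -0.281, 0.002], 0, 1], [[0.142, -0.281, 0.002], 0, 1], [[0.142, -0.281, 0.002], 0, 1], [[0.142, -0.281, 0.002], 0, 1], [[0.142, -0.281, 0.002], 0, 1], [[0.142, -0.281, 0.002], 0, 1], [[0.142, -0.281, 0.002], 0, 1], [[0.142, -0.281, 0.002], 0, 1]])

```text
time: 21.15
ee_pos: [0.6099, 0.3676, 0.2577]
tool_rot: [[0.912, 0.409, 0.018], [0.409, -0.913, 0.014], [0.022, -0.006, -1.0]]
wrist_force: [0.1, -0.2, -1.8]
gripper_width: 0.0596
```

```bash
python3 go.py 0.5845,0.3545,0.213,24; python3 tilt.py
```

```text
at [0.6099 0.3676 0.2577] yaw 24.13 w 0.0596 F [ 0.1 -0.2 -1.8] t 21.15 q [0.38 0.34 1.35 0.01 1.43 1.53]
(0.5845, 0.3545, 0.213, 24.0) shift [-0.0295, 0.0019, 0.0441] turn 0.1 rows 2
face: n(tool) [-0.033  0.014  0.999] tilt deg 1.9 centre [ 0.0211  0.     -0.0082] ext x [-0.0243  0.0623] z [-0.0117 -0.0037] n 13908 sc 0.96
```

Request:
drive_tool(steps=[[[-0.031, 0.001, 0.02], 0, 1], [[-0.031, 0.001, 0.042], 0, 1], [[-0.031, 0.001, 0.05], 0, 1], [[-0.031, 0.001, 0.056], 0, 1], [[-0.032, 0.001, 0.061], 0, 1], [[-0.032, 0.001, 0.065], 0, 1], [[-0.033, 0.001, 0.069], 0, 1], [[-0.033, 0.001, 0.072], 0, 1]])

```text
time: 22.05
ee_pos: [0.5864, 0.351, 0.1917]
tool_rot: [[0.914, 0.404, 0.029], [0.403, -0.915, 0.018], [0.034, -0.004, -0.999]]
wrist_force: [2.3, 0.3, 10.7]
gripper_width: 0.0598
```

```bash
python3 go.py 0.5745,0.3500,0.177,24; python3 tilt.py
```

```text
at [0.5864 0.351  0.1917] yaw 23.8 w 0.0598 F [ 2.3  0.3 10.7] t 22.05 q [0.37 0.31 1.5  0.01 1.29 1.53]
(0.5745, 0.35, 0.177, 24.0) shift [-0.0118, -0.0039, 0.0143] turn -0.2 rows 1
face: n(tool) [-0.692 -0.008  0.722] tilt deg 43.8 centre [ 0.0107 -0.     -0.0039] ext x [-0.0161  0.0439] z [-0.0292  0.0287] n 11337 sc 0.66
```

Request:
drive_tool(steps=[[[-0.003, 0, 0.005], 0, 1], [[-0.005, 0, 0.008], 0, 1], [[-0.007, 0, 0.011], 0, 1], [[-0.009, 0, 0.013], 0, 1], [[-0.011, 0, 0.015], 0, 1], [[-0.012, 0, 0.016], 0, 1]])

```text
time: 22.75
ee_pos: [0.5829, 0.3471, 0.1826]
tool_rot: [[0.915, 0.401, 0.047], [0.4, -0.916, 0.025], [0.053, -0.004, -0.999]]
wrist_force: [8.1, 2.7, 13.5]
gripper_width: 0.06
```

```bash
python3 go.py 0.5745,0.3500,0.177,24; python3 tilt.py
```

```text
at [0.5829 0.3471 0.1826] yaw 23.62 w 0.06 F [ 8.1  2.7 13.5] t 22.75 q [0.37 0.3  1.54 0.01 1.25 1.52]
(0.5745, 0.35, 0.177, 24.0) shift [-0.0069, -0.006, 0.0053] turn -0.4 rows 1
face: n(tool) [-0.847 -0.016  0.531] tilt deg 57.9 centre [ 0.0092 -0.0001 -0.0086] ext x [-0.0131  0.0362] z [-0.0363  0.0367] n 10724 sc 0.7
```

Request:
drive_tool(steps=[[[0.01, 0, -0.04], 0, 1], [[0.036, 0, -0.059], 0, 1], [[0.036, 0, -0.059], 0, 1], [[0.036, 0, -0.059], 0, 1]])

```text
time: 23.25
ee_pos: [0.6135, 0.3587, 0.243]
tool_rot: [[0.916, 0.399, 0.046], [0.399, -0.917, 0.024], [0.052, -0.004, -0.999]]
wrist_force: [-1.6, 0.2, -1.5]
gripper_width: 0.0598
```

Request:
drive_tool(steps=[[[-0.157, 0.465, 0.08], -69, 1], [[-0.157, 0.465, 0.08], -69, 1], [[-0.157, 0.465, 0.08], -69, 1], [[-0.157, 0.465, 0.08], -69, 1], [[-0.157, 0.465, 0.08], -69, 1], [[-0.157, 0.465, 0.08], -69, 1], [[-0.157, 0.465, 0.08], -69, 1], [[-0.157, 0.465, 0.08], -69, 1]])

```text
time: 24.05
ee_pos: [0.6466, -0.021, 0.1706]
tool_rot: [[-0.009, 0.999, 0.042], [1.0, 0.008, 0.025], [0.025, 0.042, -0.999]]
wrist_force: [0.1, -0.6, -1.9]
gripper_width: 0.0598
```

Run:
```python
from rk import *; from go import plan
plan([(*rk(0,-.142),.14,92.7),(*rk(0,-.142),.056,92.7)])
```

```text
at [ 0.6466 -0.021   0.1706] yaw 90.52 w 0.0598 F [ 0.1 -0.6 -1.9] t 24.05 q [-0.22  0.24  1.63  0.04  1.24 -0.24]
(np.float64(0.6577), np.float64(-0.1248), 0.14, 92.7) shift [-0.1046, 0.009, 0.0284] turn -2.2 rows 3
(np.float64(0.6577), np.float64(-0.1248), 0.056, 92.7) shift [0.0, 0.0, 0.084] turn -0.0 rows 2
```

Request:
drive_tool(steps=[[[-0.105, 0.009, 0.028], -2, 1], [[-0.105, 0.009, 0.028], -2, 1], [[-0.105, 0.009, 0.028], -2, 1], [[-0.105, 0.009, 0.07], -2, 1], [[-0.105, 0.009, 0.1], -2, 1], [[-0.105, 0.009, 0.111], -2, 1], [[-0.105, 0.009, 0.111], -2, 1], [[-0.105, 0.009, 0.111], -2, 1]])

```text
time: 24.85
ee_pos: [0.6616, -0.1229, 0.0586]
tool_rot: [[-0.044, 0.998, 0.043], [0.999, 0.043, 0.025], [0.023, 0.044, -0.999]]
wrist_force: [-0.1, 0.5, -1.3]
gripper_width: 0.0599
```

```bash
python3 go.py; python3 tilt.py
```

```text
at [ 0.6616 -0.1229  0.0586] yaw 92.54 w 0.0599 F [-0.1  0.5 -1.3] t 24.85 q [-0.37  0.43  1.61  0.04  1.07 -0.43]
face: n(tool) [-0.845 -0.015  0.534] tilt deg 57.7 centre [ 0.0097 -0.0001 -0.0085] ext x [-0.0125  0.0367] z [-0.0361  0.0363] n 10708 sc 0.61
```

Request:
drive_tool(steps=[[[0.01, 0, 0.001], 0, 1], [[0.018, 0, 0.001], 0, 1], [[0.024, 0, 0.001], 0, 1], [[0.03, 0, 0.0], 0, 1], [[0.035, 0, -0.001], 0, 1], [[0.04, 0, -0.002], 0, 1], [[0.043, 0, -0.003], 0, 1], [[0.045, 0, -0.003], 0, 1]])

```text
time: 25.75
ee_pos: [0.6626, -0.0807, 0.0672]
tool_rot: [[-0.045, 0.998, 0.051], [0.999, 0.045, 0.017], [0.015, 0.052, -0.999]]
wrist_force: [0.2, -7.0, 2.9]
gripper_width: 0.0595
```

```bash
python3 go.py; python3 tilt.py
```

```text
at [ 0.6626 -0.0807  0.0672] yaw 92.6 w 0.0595 F [ 0.2 -7.   2.9] t 25.75 q [-0.3   0.4   1.63  0.04  1.07 -0.37]
face: n(tool) [-0.987  0.001  0.158] tilt deg 80.9 centre [-0.0041 -0.     -0.0076] ext x [-0.0105  0.0041] z [-0.0395  0.0439] n 6576 sc 0.75
```

Request:
drive_tool(steps=[[[-0.003, 0, -0.02], 0, 1], [[-0.003, 0, -0.045], 0, 1], [[-0.003, 0, -0.045], 0, 1], [[-0.003, 0, -0.045], 0, 1]])

```text
time: 26.25
ee_pos: [0.6609, -0.0838, 0.1129]
tool_rot: [[-0.046, 0.998, 0.053], [0.999, 0.045, 0.017], [0.015, 0.053, -0.998]]
wrist_force: [-0.7, 0.2, -2.4]
gripper_width: 0.0593
```

Run:
```python
from rk import *; from go import plan; from tilt import tilt
plan([(*rk(0,-.058),.11,92.7),(*rk(0,-.058),.06,92.7)]); tilt()
```

```text
at [ 0.6609 -0.0838  0.1129] yaw 92.63 w 0.0593 F [-0.7  0.2 -2.4] t 26.25 q [-0.31  0.34  1.62  0.04  1.14 -0.37]
(np.float64(0.6537), np.float64(-0.0409), 0.11, 92.7) shift [0.0431, -0.0054, 0.0032] turn -0.1 rows 1
(np.float64(0.6537), np.float64(-0.0409), 0.06, 92.7) shift [0.0, 0.0, 0.05] turn -0.0 rows 1
face: n(tool) [-0.986  0.002  0.169] tilt deg 80.3 centre [-0.0039  0.     -0.0071] ext x [-0.0103  0.0047] z [-0.0392  0.0433] n 6603 sc 0.61
```

Request:
drive_tool(steps=[[[0.043, -0.003, 0.003], 0, 1], [[0.043, -0.003, 0.003], 0, 1], [[0.043, -0.003, 0.003], 0, 1], [[0.043, -0.003, 0.025], 0, 1], [[0.043, -0.003, 0.043], 0, 1], [[0.043, -0.003, 0.052], 0, 1], [[0.043, -0.003, 0.052], 0, 1], [[0.043, -0.003, 0.052], 0, 1]])

```text
time: 27.15
ee_pos: [0.6571, -0.0401, 0.0587]
tool_rot: [[-0.045, 0.998, 0.048], [0.999, 0.044, 0.019], [0.016, 0.049, -0.999]]
wrist_force: [0.3, 0.4, -1.7]
gripper_width: 0.0595
```

Run:
```python
from rk import *; from go import plan; from tilt import tilt
plan([(*rk(0,-.043),.055,92.7)]); tilt()
```

```text
at [ 0.6571 -0.0401  0.0587] yaw 92.6 w 0.0595 F [ 0.3  0.4 -1.7] t 27.15 q [-0.25  0.4   1.66  0.03  1.05 -0.31]
(np.float64(0.653), np.float64(-0.026), 0.055, 92.7) shift [0.0142, -0.0036, 0.0038] turn -0.1 rows 1
face: n(tool) [-0.986 -0.004  0.169] tilt deg 80.2 centre [-0.0039  0.0001 -0.0078] ext x [-0.0103  0.0048] z [-0.0396  0.042 ] n 6644 sc 0.68
face: n(tool) [ 0.991 -0.017  0.131] tilt deg 82.5 centre [ 0.0806  0.0001 -0.0294] ext x [0.0738 0.0889] z [-0.0388  0.0487] n 4905 sc 0.56
face: n(tool) [-0.123 -0.093  0.988] tilt deg 7.1 centre [ 0.0404 -0.0001  0.0422] ext x [0.0085 0.0726] z [0.0306 0.0548] n 7069 sc 0.37
```

Request:
drive_tool(steps=[[[0.004, 0, 0], 0, 1], [[0.007, 0, 0], 0, 1], [[0.01, 0, 0.001], 0, 1], [[0.012, 0, 0.002], 0, 1], [[0.014, 0, 0.004], 0, 1], [[0.014, 0, 0.006], 0, 1], [[0.014, 0, 0.007], 0, 1]])

```text
time: 27.95
ee_pos: [0.6592, -0.0269, 0.0555]
tool_rot: [[-0.045, 0.998, 0.054], [0.999, 0.044, 0.017], [0.014, 0.055, -0.998]]
wrist_force: [4.8, 0.7, 3.0]
gripper_width: 0.057
```

```bash
python3 go.py; python3 tilt.py
```

```text
at [ 0.6592 -0.0269  0.0555] yaw 92.6 w 0.057 F [4.8 0.7 3. ] t 27.95 q [-0.22  0.4   1.66  0.03  1.03 -0.29]
face: n(tool) [-1.   -0.01  0.01] tilt deg 89.4 centre [-0.0084 -0.     -0.0108] ext x [-0.0099 -0.0061] z [-0.0409  0.0348] n 5023 sc 0.57
```

Request:
drive_tool(steps=[[[0, 0, 0], 0, 0], [[0, 0, 0], 0, -0.2], [[0, 0, 0], 0, -0.5], [[0, 0, 0], 0, -0.5], [[0, 0, 0], 0, -0.5]])

```text
time: 28.55
ee_pos: [0.6586, -0.0262, 0.0552]
tool_rot: [[-0.046, 0.998, 0.052], [0.999, 0.045, 0.018], [0.015, 0.053, -0.998]]
wrist_force: [-0.2, -0.9, -0.2]
gripper_width: 0.0705
```

Request:
drive_tool(steps=[[[0, 0, -0.03], 0, -0.5], [[0, 0, -0.07], 0, -0.5], [[0, 0, -0.11], 0, -0.5], [[0, 0, -0.14], 0, -0.5], [[0, 0, -0.14], 0, -0.5], [[0, 0, -0.14], 0, -0.5]])

```text
time: 29.15
ee_pos: [0.6514, -0.0286, 0.1952]
tool_rot: [[-0.046, 0.998, 0.053], [0.999, 0.045, 0.017], [0.015, 0.054, -0.998]]
wrist_force: [0.1, 0.1, -1.1]
gripper_width: 0.071
```

Run:
```python
from m import *; from go import plan
plan([])
w,_=r.capture("wrist"); im,d=r.capture("scene"); save("s6",im)
masks("scene",["relay1","board1","reel_clip"],d,cal("scene"))
t,d=r.capture("top"); masks("top",["relay1","board1","reel_clip"],d,cal("top"))
a=cv2.resize(im[70:250,210:390],(400,400),interpolation=cv2.INTER_CUBIC)
cv2.imwrite("pics/c6.png",np.hstack([a,cv2.resize(w,(400,400))])[:,:,::-1])
```

```text
at [ 0.6514 -0.0286  0.1952] yaw 92.61 w 0.071 F [ 0.1  0.1 -1.1] t 29.15 q [-0.23  0.23  1.6   0.03  1.27 -0.28]
scene board1 0.92 loc [258.0, 224.0] n 399 z10/50/90 [19.0, 73.0, 97.0] all ([654.6, -39.4], [73.9, 44.5], -33.0) top ([663.5, -42.3], [59.1, 15.6], 3.5)
scene board1 0.76 loc [284.0, 209.0] n 372 z10/50/90 [19.0, 64.0, 97.0] all ([669.4, 27.6], [103.3, 45.1], -35.1) top ([679.0, 22.7], [86.7, 39.2], -41.4)
scene reel_clip 0.96 loc [354.0, 111.0] n 875 z10/50/90 [74.0, 150.0, 203.0] all ([517.4, 404.8], [326.3, 41.2], -61.8) top ([560.7, 338.2], [100.2, 14.8], -66.0)
top relay1 0.38 loc [124.0, 204.0] n 950 z10/50/90 [78.0, 155.0, 203.0] all ([579.7, 364.0], [194.0, 73.3], -67.1) top ([557.9, 345.5], [90.5, 15.2], -66.9)
top reel_clip 0.88 loc [123.0, 204.0] n 876 z10/50/90 [84.0, 156.0, 203.0] all ([557.0, 343.6], [173.8, 15.5], -66.7) top ([557.0, 345.1], [90.5, 13.4], -66.4)
top reel_clip 0.69 loc [196.0, 229.0] n 840 z10/50/90 [33.0, 37.0, 41.0] all ([491.8, 125.3], [134.4, 109.3], -89.4) top ([491.8, 125.3], [134.4, 109.1], -89.5)
```

View pics/c6.png

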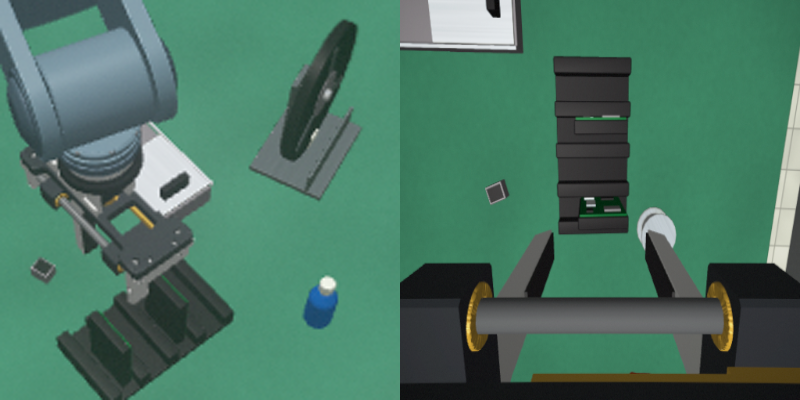

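Both boards stand in the rack (left crop (110,345), (165,310); right crop (605,205), (600,120)). Next is the cover; I'll move above the rib and measure it.

```bash
python3 go.py 0.515,0.10,0.2,92.6
```

```text
at [ 0.6511 -0.0286  0.1943] yaw 92.61 w 0.0707 F [-0.1 -0.4 -0.2] t 29.6 q [-0.23  0.23  1.6   0.03  1.27 -0.28]
(0.515, 0.1, 0.2, 92.6) shift [0.1347, -0.1297, -0.0103] turn 0.0 rows 4
```

Request:
drive_tool(steps=[[[0.135, -0.13, -0.01], 0, 0], [[0.135, -0.13, -0.01], 0, 0], [[0.135, -0.13, -0.01], 0, 0], [[0.135, -0.13, -0.01], 0, 0], [[0.135, -0.13, -0.01], 0, 0], [[0.135, -0.13, -0.01], 0, 0]])

```text
time: 30.2
ee_pos: [0.5148, 0.1005, 0.2]
tool_rot: [[-0.047, 0.998, 0.052], [0.999, 0.046, 0.018], [0.015, 0.053, -0.998]]
wrist_force: [-0.6, -0.1, 0.1]
gripper_width: 0.047
```

```bash
cat > box.py <<'E'
from m import *
def clouds(cam):
    c=cal(cam); im,d=r.capture(cam); P=cloud(c,d,np.ones(d.shape,bool)); return im,P
def sel(P,x0,x1,y0,y1,z0,z1):
    return P[(P[:,0]>x0)&(P[:,0]<x1)&(P[:,1]>y0)&(P[:,1]<y1)&(P[:,2]>z0)&(P[:,2]<z1)]
E
python3 - <<'E'
from box import *; from go import plan
plan([])
im,P=clouds("wrist"); save("w7",im)
Q=sel(P,.3,.6,.09,.21,.046,.062); print("rib",len(Q),rect(Q),np.round(np.percentile(Q[:,2],[50,95]),4))
Q=sel(P,.3,.6,.09,.21,.025,.042); print("box top",rect(Q))
c=cal("wrist")
for q in r.pinpoint("wrist","cover_grip")[:2]: print(q, onz(c,[q["location"]],.056))
im,d=r.capture("scene"); print([ (np.round(onz(cal("scene"),[q["location"]],.018),3),round(q["score"],2)) for q in r.recognise("scene","relay1")[:4]])
im,d=r.capture("top"); print([ (np.round(onz(cal("top"),[q["location"]],.018),3),round(q["score"],2)) for q in r.recognise("top","relay1")[:4]])
E
```

```text
at [0.5148 0.1005 0.2   ] yaw 92.68 w 0.047 F [-0.6 -0.1  0.1] t 30.2 q [-0.03 -0.08  1.92  0.02  1.26 -0.09]
rib 398 ([525.3, 152.7], [39.2, 9.3], -87.2) [0.0566 0.0578]
box top ([477.0, 148.4], [248.6, 105.3], -1.6)
{'location': [259.0, 143.3], 'score': 0.84} [[0.52441143 0.14848939 0.056     ]]
{'location': [349.4, 232.3], 'score': 0.64} [[0.62875007 0.05602811 0.056     ]]
[(array([[0.657, 0.006, 0.018]]), 0.71), (array([[ 0.518, -0.037,  0.018]]), 0.41)]
[(array([[0.476, 0.179, 0.018]]), 0.57)]
```

```bash
python3 go.py 0.5253,0.1527,0.10,92.7 0.5253,0.1527,0.042,92.7
python3 - <<'E'
from h import *
R=np.array(r.sense()["tool_rot"]); b=np.array([np.cos(np.radians(2.8)),np.sin(np.radians(2.8)),0]); print(R.T@(-.092*b), R.T@np.array([0,0,-.055]))
E
```

```text
at [0.5153 0.0995 0.1995] yaw 92.53 w 0.047 F [ 0.1 -0.4  0.8] t 30.5 q [-0.04 -0.08  1.92  0.02  1.26 -0.09]
(0.5253, 0.1527, 0.1, 92.7) shift [0.0512, 0.0071, 0.1008] turn -0.2 rows 3
(0.5253, 0.1527, 0.042, 92.7) shift [0.0, 0.0, 0.058] turn -0.0 rows 2
[-0.00042691 -0.09187572 -0.00476134] [-0.00085246 -0.00284219  0.0549199 ]
```

Request:
drive_tool(steps=[[[0.051, 0.007, 0.101], 0, 0], [[0.051, 0.007, 0.101], 0, 0], [[0.051, 0.007, 0.101], 0, 0], [[0.051, 0.006, 0.13], 0, 0], [[0.05, 0.004, 0.15], 0, 0], [[0.05, 0.004, 0.158], 0, 0], [[0.05, 0.004, 0.158], 0, 0], [[0.05, 0.004, 0.158], 0, 0]])

```text
time: 31.3
ee_pos: [0.5265, 0.1522, 0.0442]
tool_rot: [[-0.044, 0.998, 0.053], [0.999, 0.043, 0.018], [0.015, 0.054, -0.998]]
wrist_force: [0.2, 0.2, -0.5]
gripper_width: 0.0469
```

Request:
drive_tool(steps=[[[0, 0, 0], 0, 1], [[0, 0, 0], 0, 1], [[0, 0, 0], 0, 1], [[0, 0, 0], 0, 1], [[0, 0, 0], 0, 1], [[0, 0, 0], 0, 1], [[0, 0, 0], 0, 1]])

```text
time: 32.0
ee_pos: [0.5264, 0.1522, 0.0443]
tool_rot: [[-0.044, 0.998, 0.053], [0.999, 0.043, 0.018], [0.015, 0.054, -0.998]]
wrist_force: [-0.2, 0.2, 2.6]
gripper_width: 0.0094
```

Request:
drive_tool(steps=[[[0, -0.015, -0.001], 0, 1], [[0, -0.03, -0.002], 0, 1], [[0, -0.045, -0.002], 0, 1], [[0, -0.06, -0.003], 0, 1], [[0, -0.075, -0.004], 0, 1], [[0, -0.088, -0.005], 0, 1], [[0, -0.09, -0.005], 0, 1], [[0, -0.09, -0.005], 0, 1]])

```text
time: 32.8
ee_pos: [0.4405, 0.1482, 0.0448]
tool_rot: [[-0.043, 0.997, 0.066], [0.999, 0.042, 0.019], [0.016, 0.066, -0.998]]
wrist_force: [18.5, 1.7, -19.2]
gripper_width: 0.0101
```

```bash
python3 go.py
```

```text
at [0.4405 0.1482 0.0448] yaw 92.48 w 0.0101 F [ 18.5   1.7 -19.2] t 32.8 q [ 0.07 -0.02  2.17  0.02  0.92  0.02]
```

Request:
drive_tool(steps=[[[0, 0.004, 0.002], 0, 1], [[0, 0.004, 0.002], 0, 0], [[0, 0.004, 0.002], 0, 0], [[0, 0.004, 0.002], 0, 0], [[0, 0.004, 0.002], 0, 0]])

```text
time: 33.3
ee_pos: [0.4441, 0.1484, 0.0427]
tool_rot: [[-0.043, 0.997, 0.065], [0.999, 0.042, 0.018], [0.016, 0.066, -0.998]]
wrist_force: [-0.1, 0.2, -0.7]
gripper_width: 0.0386
```

Request:
drive_tool(steps=[[[0, 0, -0.05], 0, 0], [[0, 0, -0.1], 0, 0], [[0, 0, -0.13], 0, 0], [[0, 0, -0.13], 0, 0], [[0, 0, -0.13], 0, 0]])

```text
time: 33.8
ee_pos: [0.4356, 0.146, 0.1725]
tool_rot: [[-0.043, 0.997, 0.066], [0.999, 0.042, 0.019], [0.016, 0.066, -0.998]]
wrist_force: [-1.3, 0.5, -1.2]
gripper_width: 0.0467
```

Run:
```python
from box import *; from go import plan
im,P=clouds("wrist"); save("w8",im)
Q=sel(P,.3,.6,.09,.21,.046,.062); print("rib",len(Q),rect(Q))
plan([(.50,-.09,.20,22.),(.511,-.036,.20,22.)])
```

```text
rib 457 ([446.7, 149.5], [39.8, 9.7], -87.4)
at [0.4348 0.1459 0.1712] yaw 92.49 w 0.047 F [-0.7  0.3  0.8] t 33.85 q [ 0.07 -0.24  2.11  0.02  1.21  0.02]
(0.5, -0.09, 0.2, 22.0) shift [-0.2381, 0.0569, -0.029] turn 70.5 rows 9
(0.511, -0.036, 0.2, 22.0) shift [0.0304, -0.0459, 0.0] turn -0.0 rows 2
```

Request:
drive_tool(steps=[[[-0.2, 0.025, -0.02], 70, -0.2], [[-0.2, 0.025, -0.02], 70, -0.2], [[-0.2, 0.025, -0.02], 70, -0.2], [[-0.2, 0.025, -0.02], 70, -0.2], [[-0.2, 0.025, -0.02], 70, -0.2], [[-0.2, 0.025, -0.02], 70, -0.2], [[-0.2, 0.025, -0.02], 70, -0.2], [[-0.2, 0.025, -0.02], 70, -0.2]])

```text
time: 34.65
ee_pos: [0.4658, -0.053, 0.1868]
tool_rot: [[0.917, 0.395, 0.058], [0.395, -0.919, 0.02], [0.061, 0.005, -0.998]]
wrist_force: [0.3, -0.2, -0.6]
gripper_width: 0.0563
```

```bash
cat > rel.py <<'E'
from box import *; from go import plan
c=cal("wrist"); im,d=r.capture("wrist"); save("w9",im)
for q in r.cut_out("wrist","relay1")[:4]:
    P=cloud(c,d,q["pixels"]); 
    if len(P)<30: continue
    T=P[P[:,2]>np.percentile(P[:,2],90)-.006]; print("relay",round(q["score"],2),np.round(q["location"]),len(P),"z",np.round(np.percentile(P[:,2],[5,50,95]),4),rect(T))
plan([])
E
python3 rel.py
python3 - <<'E'
from box import *
im,d=r.capture("top"); save("t9",im); c=cal("top")
Q=cloud(c,d,np.ones(d.shape,bool)); Q=sel(Q,.25,.95,-.6,.55,.008,.03)
# residual small blobs: rasterise
g=np.zeros((700,1150),np.uint8); g[((Q[:,0]-.25)*1000).astype(int),((Q[:,1]+.6)*1000).astype(int)]=1
g=cv2.morphologyEx(g,cv2.MORPH_CLOSE,np.ones((7,7))); n,l,s,ce=cv2.connectedComponentsWithStats(g)
for i in range(1,n):
    if s[i,4]>150: print(np.round([.25+ce[i,1]/1000,-.6+ce[i,0]/1000],3),s[i,2:5])
E
```

```text
relay 0.88 [258. 150.] 439 z [0.0006 0.0188 0.0202] ([510.5, -34.9], [23.0, 20.0], 23.3)
relay 0.49 [270.  30.] 9356 z [0.0055 0.0156 0.0275] ([639.1, 16.3], [182.8, 85.2], -87.1)
at [ 0.4659 -0.0528  0.1872] yaw 23.71 w 0.0562 F [ 0.6 -0.3  0. ] t 34.75 q [-0.38 -0.22  2.06  0.04  1.25  0.76]
[0.363 0.17 ] [ 35  11 204]
[0.534 0.328] [ 134   97 3693]
[0.537 0.173] [ 64  48 220]
[0.647 0.059] [ 120  110 5674]
[ 0.648 -0.025] [  52  104 1926]
[ 0.655 -0.066] [  24  106 1575]
[ 0.754 -0.278] [  28  157 1984]
[ 0.768 -0.552] [  91  249 6287]
```

Run:
```python
from h import *
s=r.sense(); R=np.array(s["tool_rot"]); p=np.array(s["ee_pos"])
for z in(.06,.005): print(np.round(R.T@(np.array([.5105,-.0349,z])-p),4))
```

```text
[0.0399 0.0008 0.1302]
[0.0364 0.0005 0.1851]
```

Request:
drive_tool(steps=[[[0.04, 0.001, 0.05], 0, -0.2], [[0.04, 0.001, 0.1], 0, -0.2], [[0.04, 0.001, 0.13], 0, -0.2], [[0.038, 0.001, 0.16], 0, -0.2], [[0.037, 0.001, 0.178], 0, -0.2], [[0.036, 0.001, 0.185], 0, -0.2], [[0.036, 0.001, 0.185], 0, -0.2], [[0.036, 0.001, 0.185], 0, -0.2]])

```text
time: 35.6
ee_pos: [0.5109, -0.0357, 0.0059]
tool_rot: [[0.912, 0.405, 0.06], [0.405, -0.914, 0.019], [0.063, 0.007, -0.998]]
wrist_force: [0.2, -0.7, 0.8]
gripper_width: 0.0566
```

Request:
drive_tool(steps=[[[0, 0, 0], 0, 1], [[0, 0, 0], 0, 1], [[0, 0, 0], 0, 1], [[0, 0, 0], 0, 1], [[0, 0, 0], 0, 1], [[0, 0, 0], 0, 1], [[0, 0, 0], 0, 1]])

```text
time: 36.3
ee_pos: [0.511, -0.0357, 0.0061]
tool_rot: [[0.912, 0.405, 0.06], [0.405, -0.914, 0.019], [0.063, 0.007, -0.998]]
wrist_force: [-0.4, 0.8, 2.2]
gripper_width: 0.0199
```

Run:
```python
from h import *; from go import plan
plan([])
s=r.sense(); R=np.array(s["tool_rot"]); p=np.array(s["ee_pos"])
T=np.array([.4953,.1512])+.010*np.array([.9988,.0488])
for x,y,z in((.5105,-.0349,.13),(*T,.13),(*T,.013)): print(np.round([x,y,z],4),np.round(R.T@(np.array([x,y,z])-p),4))
```

```text
at [ 0.511  -0.0357  0.0061] yaw 23.94 w 0.0199 F [-0.4  0.8  2.2] t 36.3 q [-0.31  0.18  2.05  0.05  0.86  0.81]
[ 0.5105 -0.0349  0.13  ] [ 7.700e-03 -1.000e-04 -1.237e-01]
[0.5053 0.1517 0.13  ] [ 0.0785 -0.1728 -0.1204]
[0.5053 0.1517 0.013 ] [ 0.0711 -0.1736 -0.0037]
```

Request:
drive_tool(steps=[[[0.004, 0, -0.05], 0, 1], [[0.008, 0, -0.1], 0, 1], [[0.03, -0.05, -0.123], 0, 1], [[0.078, -0.173, -0.12], 21, 1], [[0.078, -0.173, -0.12], 21, 1], [[0.078, -0.173, -0.12], 21, 1], [[0.078, -0.173, -0.12], 21, 1], [[0.078, -0.173, -0.12], 21, 1]])

```text
time: 37.1
ee_pos: [0.5043, 0.1527, 0.1293]
tool_rot: [[0.997, 0.055, 0.06], [0.054, -0.998, 0.019], [0.061, -0.016, -0.998]]
wrist_force: [-0.3, -0.3, -0.9]
gripper_width: 0.0201
```

Run:
```python
from h import *; from go import plan
plan([])
s=r.sense(); R=np.array(s["tool_rot"]); p=np.array(s["ee_pos"])
T=np.array([.4953,.1512])+.010*np.array([.9988,.0488])
for x,y,z in((*T,.06),(*T,.012),(*T,.17)): print(np.round([x,y,z],4),np.round(R.T@(np.array([x,y,z])-p),4))
```

```text
at [0.5043 0.1527 0.1293] yaw 3.1 w 0.0201 F [-0.3 -0.3 -0.9] t 37.1 q [ 0.07 -0.    1.98  0.02  1.11  1.58]
[0.5053 0.1517 0.06  ] [-0.0033  0.0022  0.0692]
[0.5053 0.1517 0.012 ] [-0.0063  0.0029  0.1171]
[0.5053 0.1517 0.17  ] [ 0.0034  0.0004 -0.0406]
```

Request:
drive_tool(steps=[[[-0.003, 0.002, 0.05], 0, 1], [[-0.004, 0.002, 0.08], 0, 1], [[-0.005, 0.003, 0.1], 0, 1], [[-0.006, 0.003, 0.112], 0, 1], [[-0.006, 0.003, 0.117], 0, 1], [[-0.006, 0.003, 0.117], 0, 1], [[-0.006, 0.003, 0.117], 0, 0.3], [[-0.006, 0.003, 0.117], 0, 0.3]])

```text
time: 37.9
ee_pos: [0.5067, 0.1517, 0.0134]
tool_rot: [[0.997, 0.055, 0.063], [0.054, -0.998, 0.019], [0.064, -0.016, -0.998]]
wrist_force: [-1.0, -0.6, 0.6]
gripper_width: 0.0311
```

Request:
drive_tool(steps=[[[0, 0, 0], 0, 0.3], [[0, 0, 0], 0, 0.3], [[0.001, 0, -0.02], 0, 0.3], [[0.004, 0, -0.06], 0, 0.3], [[0.008, 0, -0.11], 0, 0.3], [[0.01, 0, -0.16], 0, 0.3], [[0.01, 0, -0.16], 0, 0.3], [[0.01, 0, -0.16], 0, 0.3]])

```text
time: 38.7
ee_pos: [0.5075, 0.1492, 0.1753]
tool_rot: [[0.996, 0.055, 0.066], [0.054, -0.998, 0.02], [0.067, -0.016, -0.998]]
wrist_force: [-1.3, 0.7, -0.8]
gripper_width: 0.0328
```

Run:
```python
from go import plan
from rk import *
plan([(.46,.06,.17,92.7)])
```

```text
at [0.5075 0.1492 0.1753] yaw 3.11 w 0.0328 F [-1.3  0.7 -0.8] t 38.7 q [ 0.06 -0.06  1.94  0.02  1.19  1.57]
(0.46, 0.06, 0.17, 92.7) shift [-0.0525, 0.0865, 0.0004] turn -89.6 rows 11
```

Request:
drive_tool(steps=[[[-0.055, 0.055, 0], -89, 0], [[-0.055, 0.055, 0], -89, 0], [[-0.055, 0.055, 0], -89, 0], [[-0.055, 0.055, 0], -89, 0], [[-0.055, 0.055, 0], -89, 0], [[-0.055, 0.055, 0], -89, 0], [[-0.055, 0.055, 0], -89, 0], [[-0.055, 0.055, 0], -89, 0]])

```text
time: 39.5
ee_pos: [0.4541, 0.0914, 0.1682]
tool_rot: [[0.309, 0.949, 0.061], [0.95, -0.311, 0.019], [0.037, 0.052, -0.998]]
wrist_force: [-0.3, 1.0, 0.0]
gripper_width: 0.0469
```

Request:
drive_tool(steps=[[[0, 0, 0], -20, 0], [[0, 0, 0], -20, 0], [[0, 0, 0], -20, 0], [[0, 0, 0], -20, 0]])

```text
time: 39.9
ee_pos: [0.4527, 0.0915, 0.1659]
tool_rot: [[-0.034, 0.998, 0.057], [0.999, 0.033, 0.02], [0.018, 0.057, -0.998]]
wrist_force: [-0.4, 0.1, -0.6]
gripper_width: 0.0469
```

```bash
python3 rel.py
python3 - <<'E'
from box import *
im,P=clouds("wrist")
Q=sel(P,.3,.6,.09,.21,.046,.062); print("rib",len(Q),rect(Q))
s=r.sense(); R=np.array(s["tool_rot"]); p=np.array(s["ee_pos"]); c=rect(Q)[0]
b=np.array([.9988,.0488,0])
for z in(.1,.043): print(np.round(R.T@(np.array([c[0]/1000,c[1]/1000,z])-p),4))
print("shut",np.round(R.T@(.082*b),4))
im2,d=r.capture("wrist"); cv2.imwrite("pics/c9.png",im2[:,:,::-1])
E
```

```text
relay 0.97 [288. 159.] 482 z [0.0151 0.0228 0.0242] ([493.5, 123.9], [24.0, 20.6], 5.9)
at [0.4532 0.0915 0.1667] yaw 91.87 w 0.0472 F [-0.6  0.4 -0.5] t 40.0 q [-0.06 -0.22  2.1   0.02  1.2  -0.1 ]
rib 495 ([447.0, 149.4], [39.3, 10.0], -88.0)
[ 0.0569 -0.0085  0.0676]
[ 0.0559 -0.0119  0.1245]
shut [0.0013 0.0818 0.0049]
```

View pics/c9.png

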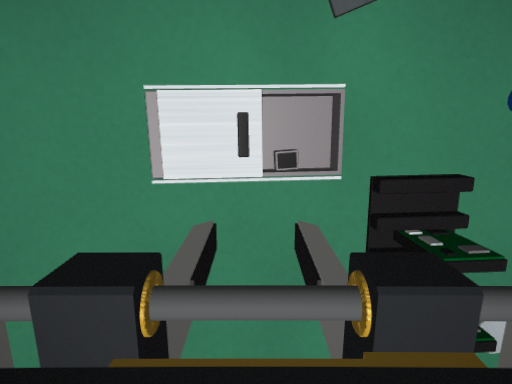

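Relay lies flat in the compartment at (287,160), with the cover rib at (243,134). Now shut the cover.

Request:
drive_tool(steps=[[[0.057, -0.009, 0.05], 0, 0], [[0.057, -0.009, 0.068], 0, 0], [[0.057, -0.009, 0.068], 0, 0], [[0.056, -0.01, 0.1], 0, 0], [[0.056, -0.012, 0.118], 0, 0], [[0.056, -0.012, 0.124], 0, 0], [[0.056, -0.012, 0.124], 0, 0], [[0.056, -0.012, 0.124], 0, 0]])

```text
time: 40.9
ee_pos: [0.4485, 0.1492, 0.0454]
tool_rot: [[-0.033, 0.998, 0.062], [0.999, 0.031, 0.019], [0.017, 0.062, -0.998]]
wrist_force: [0.3, -0.1, 0.4]
gripper_width: 0.047
```

Request:
drive_tool(steps=[[[0, 0, 0], 0, 1], [[0, 0, 0], 0, 1], [[0, 0, 0], 0, 1], [[0, 0, 0], 0, 1], [[0, 0, 0], 0, 1], [[0, 0, 0], 0, 1], [[0, 0, 0], 0, 1]])

```text
time: 41.6
ee_pos: [0.4484, 0.1492, 0.0454]
tool_rot: [[-0.033, 0.998, 0.061], [0.999, 0.032, 0.019], [0.017, 0.062, -0.998]]
wrist_force: [-1.0, -0.2, 2.4]
gripper_width: 0.0102
```

Request:
drive_tool(steps=[[[0, 0.015, 0.001], 0, 1], [[0, 0.03, 0.002], 0, 1], [[0.001, 0.045, 0.003], 0, 1], [[0.001, 0.06, 0.004], 0, 1], [[0.001, 0.072, 0.004], 0, 1], [[0.001, 0.079, 0.005], 0, 1], [[0.001, 0.083, 0.005], 0, 1], [[0.001, 0.083, 0.005], 0, 1]])

```text
time: 42.4
ee_pos: [0.5287, 0.153, 0.0453]
tool_rot: [[-0.033, 0.998, 0.053], [0.999, 0.032, 0.019], [0.017, 0.053, -0.998]]
wrist_force: [-10.2, -1.6, 11.2]
gripper_width: 0.0096
```

```bash
python3 go.py
```

```text
at [0.5287 0.153  0.0453] yaw 91.91 w 0.0096 F [-10.2  -1.6  11.2] t 42.4 q [0.07 0.19 1.95 0.02 0.95 0.02]
```

Request:
drive_tool(steps=[[[0, -0.001, 0], 0, 0.3], [[0, -0.001, 0], 0, 0.2], [[0, -0.001, 0], 0, 0.2], [[0, -0.001, 0], 0, 0.2], [[0, -0.001, 0], 0, 0.2]])

```text
time: 42.9
ee_pos: [0.5279, 0.1529, 0.0453]
tool_rot: [[-0.033, 0.998, 0.053], [0.999, 0.032, 0.019], [0.017, 0.054, -0.998]]
wrist_force: [0.8, 0.1, -0.1]
gripper_width: 0.0378
```

Request:
drive_tool(steps=[[[-0.01, 0, -0.05], 0, 0.2], [[-0.03, 0, -0.1], 0, 0.2], [[-0.05, 0, -0.15], 0, 0.2], [[-0.05, 0, -0.15], 0, 0.2], [[-0.05, 0, -0.15], 0, 0.2], [[-0.05, 0, -0.15], 0, 0.2]])

```text
time: 43.5
ee_pos: [0.5206, 0.1004, 0.1924]
tool_rot: [[-0.033, 0.998, 0.051], [0.999, 0.032, 0.019], [0.017, 0.051, -0.999]]
wrist_force: [0.0, 0.1, -0.4]
gripper_width: 0.0379
```

Run:
```python
from box import *; from go import plan
plan([])
im,P=clouds("wrist"); save("w10",im)
Q=sel(P,.3,.6,.09,.21,.046,.062); print("rib",len(Q),rect(Q))
n=np.array([np.cos(np.radians(23.5)),np.sin(np.radians(23.5)),0]); t=np.array([-n[1],n[0],0]); o=np.array([.5585,.3428,.118])
for cam in("scene","top"):
    c=cal(cam); im,d=r.capture(cam); save("r_"+cam,im)
    for q in r.pinpoint(cam,"reel_clip")[:3]:
        # intersect ray with disc mid plane
        oo,dd=ray(c,[q["location"]]); k=((o-oo)@n)/(dd[0]@n); X=oo+k*dd[0]-o; print(cam,round(q["score"],2),np.round(q["location"]),"t,z",np.round([X@t,X[2]],3),"ang",round(np.degrees(np.arctan2(-(X@t),X[2])),1))
    # white pixels on disc
    v,u=np.nonzero((d>0)&(im.min(2)>110)); P=cloud(c,d,(im.min(2)>110))-o
    m=(abs(P@n)<.03)&(np.hypot(P@t,P[:,2])<.105)&(P[:,2]>-.1); Q=P[m]
    print(len(Q), np.round(np.c_[Q@n,Q@t,Q[:,2]][::max(1,len(Q)//12)],3).tolist())
```

```text
at [0.5206 0.1004 0.1924] yaw 91.91 w 0.0379 F [ 0.   0.1 -0.4] t 43.5 q [-0.03 -0.06  1.91  0.02  1.24 -0.07]
rib 407 ([528.2, 153.4], [39.1, 10.1], -87.4)
scene 0.88 [350. 134.] t,z [ 0.023 -0.128] ang -169.6
26 [[-0.029, -0.008, 0.018], [0.007, 0.02, -0.011], [0.01, 0.002, 0.007], [0.009, -0.004, 0.009], [0.012, 0.005, 0.0], [0.01, -0.003, 0.003], [0.01, -0.002, -0.002], [0.007, 0.004, -0.072], [0.008, 0.003, -0.075], [0.009, 0.002, -0.078], [0.009, -0.005, -0.074], [0.008, -0.0, -0.085], [0.005, -0.004, -0.097]]
top 0.75 [137. 209.] t,z [-0.    -0.107] ang 179.9
33 [[-0.006, 0.005, 0.005], [-0.009, -0.001, 0.007], [-0.008, 0.009, 0.005], [-0.01, 0.003, 0.005], [-0.013, -0.003, 0.008], [-0.012, 0.007, 0.006], [-0.015, 0.001, 0.008], [-0.015, -0.003, 0.001], [-0.009, -0.01, -0.07], [-0.014, 0.008, 0.004], [-0.017, 0.002, 0.007], [-0.021, -0.005, 0.015], [-0.009, -0.006, -0.083], [-0.019, 0.006, 0.006], [-0.024, -0.002, 0.019], [-0.023, 0.005, 0.014], [-0.026, -0.0, 0.015]]
```

```bash
cat > reel.py <<'E'
from h import *; from go import plan
a=np.radians(23.6); n=np.array([np.cos(a),np.sin(a),0]); t=np.array([-n[1],n[0],0]); o=np.array([.5585,.3428,.118])
def tcp(phi,rho=.078,drop=.010): 
    p=np.radians(phi); return o+t*rho*np.sin(p)+np.array([0,0,rho*np.cos(p)-drop])
def rel(X):
    s=r.sense(); return np.round(np.array(s["tool_rot"]).T@(np.asarray(X)-np.array(s["ee_pos"])),4).tolist()
def clip():
    for cam in("scene","top"):
        c=cal(cam); im,d=r.capture(cam)
        for q in r.pinpoint(cam,"reel_clip")[:2]:
            oo,dd=ray(c,[q["location"]]); k=((o-oo)@n)/(dd[0]@n); X=oo+k*dd[0]-o; print(cam,round(q["score"],2),"t,z",np.round([X@t,X[2]],3),"ang",round(np.degrees(np.arctan2(-(X@t),X[2])),1))
        P=cloud(c,d,(im.min(2)>100)&(np.ptp(im,axis=2)<60))-o; R=np.hypot(P@t,P[:,2]); m=(abs(P@n)<.014)&(R>.068)&(R<.103); Q=P[m]
        if len(Q): print(cam,"white",len(Q),"ang",np.round(np.degrees(np.arctan2(-np.median(Q@t),np.median(Q[:,2]))),1),np.round([np.median(Q@t),np.median(Q[:,2])],3))
        save("clip_"+cam,im)
E
python3 - <<'E'
from reel import *
plan([]); s=r.sense(); X=tcp(50); print(X)
up=np.array(s["ee_pos"]); up[2]=.27; print("up",rel(up)); Y=X.copy(); Y[2]=.27; print("over",rel(Y))
E
```

```text
at [0.5207 0.1005 0.1924] yaw 91.94 w 0.0375 F [-0.4 -0.2  0.2] t 43.75 q [-0.03 -0.06  1.91  0.02  1.24 -0.07]
[0.53457856 0.39755402 0.15813743]
up [0.0013, 0.0039, -0.0775]
over [0.2977, 0.0276, -0.0712]
```

Request:
drive_tool(steps=[[[0.001, 0.004, -0.05], 0, 0], [[0.02, 0.004, -0.077], -7, 0], [[0.298, 0.028, -0.071], -22, 0], [[0.298, 0.028, -0.071], -22, 0], [[0.298, 0.028, -0.071], -22, 0], [[0.298, 0.028, -0.071], -22, 0], [[0.298, 0.028, -0.071], -22, 0], [[0.298, 0.028, -0.071], -22, 0]])

```text
time: 44.55
ee_pos: [0.5339, 0.4014, 0.2685]
tool_rot: [[-0.408, 0.912, 0.048], [0.913, 0.408, 0.019], [-0.003, 0.052, -0.999]]
wrist_force: [0.4, -1.1, 0.7]
gripper_width: 0.0472
```

Request:
drive_tool(steps=[[[0, 0, 0], 0, 0], [[0, 0, 0], 0, 0]])

```text
time: 44.75
ee_pos: [0.5332, 0.4017, 0.2669]
tool_rot: [[-0.409, 0.911, 0.046], [0.912, 0.409, 0.017], [-0.003, 0.049, -0.999]]
wrist_force: [-0.8, -0.3, 0.0]
gripper_width: 0.047
```

Run:
```python
from reel import *
plan([]); X=tcp(50); Y=X.copy(); Y[2]=.26; print(rel(Y),rel(X))
```

```text
at [0.5332 0.4017 0.2669] yaw 114.17 w 0.047 F [-0.8 -0.3  0. ] t 44.75 q [ 0.48  0.21  1.48 -0.01  1.4   0.06]
[-0.0043, -0.0008, 0.0069] [-0.004, -0.0058, 0.1086]
```

Request:
drive_tool(steps=[[[-0.004, -0.001, 0.02], 0, 0], [[-0.004, -0.003, 0.06], 0, 0], [[-0.004, -0.005, 0.095], 0, 0], [[-0.004, -0.006, 0.108], 0, 0], [[-0.004, -0.006, 0.108], 0, 0], [[-0.004, -0.006, 0.108], 0, 0]])

```text
time: 45.35
ee_pos: [0.5355, 0.3973, 0.1606]
tool_rot: [[-0.409, 0.911, 0.049], [0.913, 0.408, 0.018], [-0.003, 0.052, -0.999]]
wrist_force: [-0.1, 0.3, 0.0]
gripper_width: 0.0466
```

Request:
drive_tool(steps=[[[0, 0, 0], 0, 1], [[0, 0, 0], 0, 1], [[0, 0, 0], 0, 1], [[0, 0, 0], 0, 1], [[0, 0, 0], 0, 1], [[0, 0, 0], 0, 1], [[0, 0, 0], 0, 1]])

```text
time: 46.05
ee_pos: [0.5339, 0.3973, 0.1605]
tool_rot: [[-0.409, 0.911, 0.045], [0.912, 0.409, 0.017], [-0.002, 0.048, -0.999]]
wrist_force: [-5.5, -1.0, 4.8]
gripper_width: 0.0145
```

Request:
drive_tool(steps=[[[-0.01, 0, -0.01], 0, 1], [[-0.023, 0.001, -0.019], 0, 1], [[-0.041, 0.001, -0.025], 0, 1], [[-0.06, 0.001, -0.028], 0, 1], [[-0.079, 0.001, -0.025], 0, 1], [[-0.096, 0.001, -0.019], 0, 1], [[-0.11, 0, -0.01], 0, 1], [[-0.12, 0, 0], 0, 1]])

```text
time: 46.85
ee_pos: [0.5833, 0.2861, 0.1613]
tool_rot: [[-0.408, 0.912, 0.044], [0.913, 0.408, 0.016], [-0.003, 0.047, -0.999]]
wrist_force: [-5.1, -0.9, 3.0]
gripper_width: 0.014
```

Run:
```python
from reel import *
plan([]); clip()
```

```text
at [0.5833 0.2861 0.1613] yaw 114.11 w 0.014 F [-5.1 -0.9  3. ] t 46.85 q [ 0.28  0.26  1.63  0.    1.21 -0.14]
scene 0.85 t,z [ 0.09  -0.006] ang -93.7
scene white 28 ang 49.9 [-0.071  0.06 ]
top white 4 ang -5.1 [0.008 0.09 ]
```

Request:
drive_tool(steps=[[[0, 0, 0], 0, 0], [[0, 0, 0], 0, 0], [[0, 0, 0], 0, 0], [[0, 0, 0], 0, 0], [[0, 0.003, -0.05], 0, 0], [[0, 0.005, -0.095], 0, 0], [[0.05, 0.005, -0.095], 0, 0], [[0.09, 0.005, -0.095], 0, 0]])

```text
time: 47.85
ee_pos: [0.5476, 0.3702, 0.2586]
tool_rot: [[-0.408, 0.912, 0.049], [0.913, 0.408, 0.016], [-0.006, 0.051, -0.999]]
wrist_force: [0.4, 0.7, -1.6]
gripper_width: 0.0468
```

Run:
```python
from reel import *
plan([]); X=tcp(50); Y=X.copy(); Y[2]=.25; print(rel(Y),rel(X)); clip()
```

```text
at [0.5476 0.3702 0.2586] yaw 114.07 w 0.0468 F [ 0.4  0.7 -1.6] t 47.85 q [ 0.43  0.2   1.51 -0.01  1.38  0.01]
[0.0304, -0.0012, 0.0084] [0.0309, -0.0059, 0.1002]
scene 0.98 t,z [ 0.097 -0.011] ang -96.7
scene white 11 ang -88.5 [0.081 0.002]
top 0.85 t,z [ 0.099 -0.014] ang -98.2
top 0.34 t,z [-0.077 -1.088] ang 175.9
```

Request:
drive_tool(steps=[[[0.031, -0.001, 0.008], 0, 0], [[0.031, -0.003, 0.05], 0, 0], [[0.031, -0.005, 0.088], 0, 0], [[0.031, -0.006, 0.1], 0, 0], [[0.031, -0.006, 0.1], 0, 0], [[0.031, -0.006, 0.1], 0, 0]])

```text
time: 48.65
ee_pos: [0.5342, 0.3964, 0.1571]
tool_rot: [[-0.41, 0.911, 0.047], [0.912, 0.41, 0.014], [-0.006, 0.049, -0.999]]
wrist_force: [0.6, 0.3, 0.4]
gripper_width: 0.0468
```

Request:
drive_tool(steps=[[[0, 0, 0], 0, 1], [[0, 0, 0], 0, 1], [[0, 0, 0], 0, 1], [[0, 0, 0], 0, 1], [[0, 0, 0], 0, 1], [[0, 0, 0], 0, 1], [[0, 0, 0], 0, 1]])

```text
time: 49.35
ee_pos: [0.5343, 0.3966, 0.1575]
tool_rot: [[-0.41, 0.911, 0.047], [0.912, 0.41, 0.014], [-0.006, 0.049, -0.999]]
wrist_force: [0.7, 0.9, 2.6]
gripper_width: 0.0147
```

Request:
drive_tool(steps=[[[-0.01, 0, -0.01], 0, 1], [[-0.023, 0.001, -0.019], 0, 1], [[-0.041, 0.001, -0.025], 0, 1], [[-0.06, 0.001, -0.028], 0, 1], [[-0.079, 0.001, -0.025], 0, 1], [[-0.096, 0.001, -0.019], 0, 1], [[-0.11, 0, -0.01], 0, 1], [[-0.12, 0, 0], 0, 1]])

```text
time: 50.15
ee_pos: [0.583, 0.2868, 0.1579]
tool_rot: [[-0.409, 0.911, 0.045], [0.912, 0.409, 0.015], [-0.005, 0.048, -0.999]]
wrist_force: [-3.2, 2.3, 3.7]
gripper_width: 0.0146
```

Run:
```python
from reel import *
plan([]); clip()
```

```text
at [0.583  0.2868 0.1579] yaw 114.17 w 0.0146 F [-3.2  2.3  3.7] t 50.15 q [ 0.28  0.26  1.63  0.    1.2  -0.14]
scene 0.61 t,z [0.033 0.066] ang -27.0
scene white 31 ang 50.6 [-0.071  0.058]
top 0.42 t,z [0.004 0.097] ang -2.6
top white 32 ang -6.9 [0.012 0.097]
```

Request:
drive_tool(steps=[[[0, 0, 0], 0, 0], [[0, 0, 0], 0, 0], [[0, 0, 0], 0, 0], [[0, 0, 0], 0, 0], [[0, 0.003, -0.05], 0, 0], [[0, 0.005, -0.095], 0, 0], [[-0.05, 0.005, -0.095], 0, 0], [[-0.09, 0.005, -0.095], 0, 0]])

```text
time: 51.15
ee_pos: [0.6217, 0.2049, 0.2565]
tool_rot: [[-0.412, 0.91, 0.051], [0.911, 0.412, 0.013], [-0.009, 0.052, -0.999]]
wrist_force: [0.1, -0.0, -0.9]
gripper_width: 0.0471
```

Run:
```python
from reel import *
plan([]); clip()
c=cal("wrist"); im,d=r.capture("wrist"); save("w12",im)
P=cloud(c,d,(im.min(2)>100)&(np.ptp(im,axis=2)<60))-o; R=np.hypot(P@t,P[:,2]); m=(abs(P@n)<.014)&(R>.068)&(R<.103); Q=P[m]
if len(Q): A=np.degrees(np.arctan2(-(Q@t),Q[:,2])); print("wrist",len(Q),np.round(np.percentile(A,[2,50,98]),1),np.percentile(R[m],[5,95]))
for q in r.pinpoint("wrist","reel_clip")[:2]:
    oo,dd=ray(c,[q["location"]]); k=(.213-oo[2])/dd[0][2]; X=oo+k*dd[0]-o; print("wrist pin",round(q["score"],2),np.round([X@n,X@t],4))
a=cv2.imread("pics/clip_scene.png")[60:160,300:420]; cv2.imwrite("pics/c12.png",np.hstack([cv2.resize(a,(400,333),interpolation=cv2.INTER_CUBIC),cv2.resize(im[:,:,::-1],(400,333))]))
```

```text
at [0.6217 0.2049 0.2565] yaw 114.35 w 0.0471 F [ 0.1 -0.  -0.9] t 51.15 q [ 0.14  0.18  1.54  0.01  1.37 -0.28]
scene white 1 ang -24.0 [0.037 0.082]
top 0.69 t,z [0.009 0.101] ang -5.0
top 0.37 t,z [-0.454 -0.066] ang 98.3
wrist 5 [10.2 10.9 11.7] [0.08730643 0.08813464]
```

View pics/c12.png

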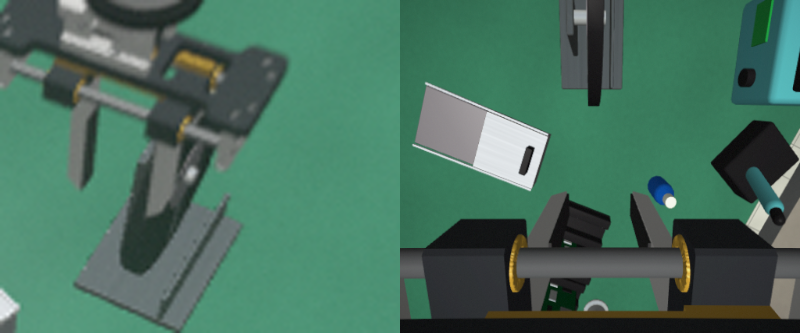

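Run:
```python
from reel import *
print(rel([.45,-.12,.27]))
```

```text
[-0.2275, -0.2878, -0.0287]
```

Request:
drive_tool(steps=[[[-0.227, -0.288, -0.028], 0, 0], [[-0.227, -0.288, -0.028], 0, 0], [[-0.227, -0.288, -0.028], 0, 0], [[-0.227, -0.288, -0.028], 0, 0], [[-0.227, -0.288, -0.028], 0, 0], [[-0.227, -0.288, -0.028], 0, 0], [[-0.227, -0.288, -0.028], 0, 0], [[-0.227, -0.288, -0.028], 0, 0]])

```text
time: 52.25
ee_pos: [0.4483, -0.1213, 0.2696]
tool_rot: [[-0.409, 0.911, 0.046], [0.912, 0.409, 0.012], [-0.008, 0.047, -0.999]]
wrist_force: [0.3, 0.4, -0.1]
gripper_width: 0.047
```

Run:
```python
from box import *
from reel import *
plan([]); clip()
a=cv2.imread("pics/clip_scene.png"); b=cv2.imread("pics/clip_top.png")
cv2.imwrite("pics/c13.png",np.hstack([cv2.resize(a[60:260,230:430],(400,400),interpolation=cv2.INTER_CUBIC),cv2.resize(b[150:290,80:220],(400,400),interpolation=cv2.INTER_CUBIC)]))
im,d=r.capture("scene"); masks("scene",["board1","flux_bottle","solder_spool","screwdriver","cover"],d,cal("scene"))
```

```text
at [ 0.4483 -0.1213  0.2696] yaw 114.17 w 0.047 F [ 0.3  0.4 -0.1] t 52.25 q [-0.53 -0.29  1.97  0.03  1.43 -0.96]
scene 0.65 t,z [0.029 0.076] ang -20.6
scene white 64 ang -3.1 [0.005 0.093]
top 0.69 t,z [0.01 0.09] ang -6.4
top 0.64 t,z [-0.45  -0.047] ang 96.0
top white 67 ang -6.4 [0.011 0.094]
scene board1 0.84 loc [257.0, 225.0] n 397 z10/50/90 [19.0, 73.0, 97.0] all ([652.8, -35.6], [82.6, 44.0], -27.2) top ([663.4, -42.8], [60.9, 15.4], 3.4)
scene board1 0.66 loc [283.0, 206.0] n 370 z10/50/90 [21.0, 64.0, 97.0] all ([657.1, 36.7], [60.0, 13.2], 6.9) top ([658.1, 37.4], [55.2, 11.1], 4.5)
scene flux_bottle 0.47 loc [356.0, 206.0] n 220 z10/50/90 [20.0, 55.0, 84.0] all ([755.2, 190.3], [32.4, 28.3], 38.2) top ([754.6, 190.3], [13.5, 12.2], 37.8)
scene solder_spool 0.9 loc [270.0, 265.0] n 443 z10/50/90 [4.0, 35.0, 39.0] all ([749.1, -71.2], [56.0, 51.0], 88.2) top ([749.9, -73.8], [51.3, 48.7], -37.3)
scene solder_spool 0.31 loc [281.0, 205.0] n 424 z10/50/90 [20.0, 68.0, 97.0] all ([637.3, 51.9], [101.2, 44.8], -31.6) top ([656.3, 40.0], [58.5, 16.5], 4.5)
scene screwdriver 0.92 loc [201.0, 317.0] n 459 z10/50/90 [14.0, 22.0, 27.0] all ([725.1, -276.4], [162.9, 25.4], -6.6) top ([733.6, -277.2], [145.8, 24.2], -6.1)
scene screwdriver 0.34 loc [276.0, 221.0] n 1819 z10/50/90 [5.0, 16.0, 28.0] all ([648.8, 16.3], [185.9, 109.3], -87.3) top ([651.3, 16.5], [185.7, 103.1], -87.4)
scene cover 0.83 loc [282.0, 149.0] n 916 z10/50/90 [34.0, 37.0, 42.0] all ([497.7, 149.5], [105.2, 89.3], 3.0) top ([499.9, 149.1], [101.9, 87.7], 3.9)
```

View pics/c13.png

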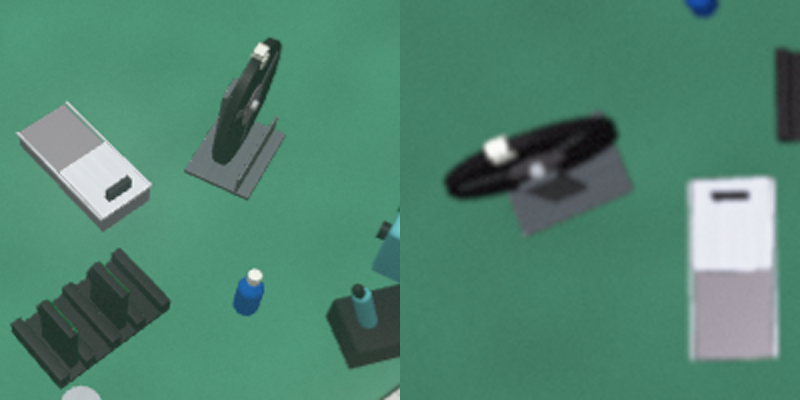

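Run:
```python
from reel import *
from scipy.optimize import least_squares
for cam in("scene","top"):
    c=cal(cam); im,d=r.capture(cam); A=cloud(c,d,np.ones(d.shape,bool))-o; I=im[d>0]
    m=(abs(A@n)<.006)&(A[:,2]>.04)&(abs(A@t)<.1); P=A[m]; W=(I[m].min(1)>100)
    tt,z=P@t,P[:,2]; D=~W
    f=least_squares(lambda p:np.hypot(tt[D]-p[0],z[D]-p[1])-.089,[0,0],loss="soft_l1",f_scale=.002).x
    f1=least_squares(lambda p:np.hypot(tt[D]-p[0],z[D])-.089,[0],loss="soft_l1",f_scale=.002).x
    w=W&(np.hypot(tt,z)>.088); a=np.degrees(np.arctan2(-(tt[w]-f[0]),z[w]-f[1])); a1=np.degrees(np.arctan2(-(tt[w]-f1[0]),z[w]))
    print(cam,D.sum(),"centre",np.round(f,4),np.round(f1,4),"white",w.sum(),"t",np.round([tt[w].min(),tt[w].mean(),tt[w].max()],4),"z",round(z[w].max(),4),"ang",np.round([a.mean(),(a.min()+a.max())/2,a1.mean()],1))
X=tcp(-50); Y=X.copy(); Y[2]=.27; plan([]); print(rel(Y),rel(X))
```

```text
scene 248 centre [-0.0017 -0.0025] [0.0005] white 39 t [-0.0024  0.0078  0.0291] z 0.1002 ang [-5.6 -9.6 -4.5]
top 258 centre [ 0.0037 -0.0005] [0.0038] white 42 t [-0.0002  0.01    0.0241] z 0.1012 ang [-3.8 -5.4 -3.7]
at [ 0.4499 -0.1191  0.2692] yaw 114.34 w 0.0473 F [-0.4  0.7  0.2] t 52.85 q [-0.52 -0.29  1.97  0.03  1.43 -0.95]
[0.3163, 0.2884, 0.0105] [0.3171, 0.2832, 0.1222]
```

Request:
drive_tool(steps=[[[0.316, 0.288, 0.01], 0, 0], [[0.316, 0.288, 0.01], 0, 0], [[0.316, 0.288, 0.01], 0, 0], [[0.316, 0.288, 0.01], 0, 0], [[0.316, 0.288, 0.01], 0, 0], [[0.316, 0.288, 0.01], 0, 0], [[0.316, 0.288, 0.01], 0, 0], [[0.316, 0.288, 0.01], 0, 0]])

```text
time: 53.65
ee_pos: [0.5737, 0.2632, 0.2703]
tool_rot: [[-0.413, 0.91, 0.045], [0.911, 0.413, 0.013], [-0.007, 0.047, -0.999]]
wrist_force: [0.1, -0.6, -0.1]
gripper_width: 0.047
```

Request:
drive_tool(steps=[[[0, 0, 0], 0, 0], [[0, 0, 0], 0, 0]])

```text
time: 53.85
ee_pos: [0.5733, 0.2643, 0.2695]
tool_rot: [[-0.415, 0.909, 0.044], [0.91, 0.415, 0.012], [-0.007, 0.045, -0.999]]
wrist_force: [0.4, -0.5, 0.8]
gripper_width: 0.0471
```

Run:
```python
from reel import *
X=tcp(-45); Y=X.copy(); Y[2]=.25; plan([]); print(X,rel(Y),rel(X))
```

```text
at [0.5733 0.2643 0.2695] yaw 114.51 w 0.0471 F [ 0.4 -0.5  0.8] t 53.85 q [ 0.25  0.13  1.58  0.    1.39 -0.18]
[0.58058098 0.29225863 0.16315433] [0.0226, 0.0173, 0.0201] [0.0232, 0.0134, 0.1069]
```

Request:
drive_tool(steps=[[[0.023, 0.017, 0.02], 0, 0], [[0.023, 0.016, 0.04], 0, 0], [[0.023, 0.015, 0.07], 0, 0], [[0.023, 0.014, 0.098], 0, 0], [[0.023, 0.0135, 0.106], 0, 0], [[0.023, 0.0135, 0.106], 0, 0], [[0.023, 0.0135, 0.106], 0, 0]])

```text
time: 54.55
ee_pos: [0.5817, 0.2917, 0.1659]
tool_rot: [[-0.414, 0.909, 0.047], [0.91, 0.414, 0.013], [-0.008, 0.048, -0.999]]
wrist_force: [-0.2, -1.2, 1.1]
gripper_width: 0.0473
```

Request:
drive_tool(steps=[[[0, 0, 0], 0, 1], [[0, 0, 0], 0, 1], [[0, 0, 0], 0, 1], [[0, 0, 0], 0, 1], [[0, 0, 0], 0, 1], [[0, 0, 0], 0, 1], [[0, 0, 0], 0, 1]])

```text
time: 55.25
ee_pos: [0.5811, 0.2911, 0.1658]
tool_rot: [[-0.414, 0.909, 0.044], [0.91, 0.414, 0.011], [-0.008, 0.045, -0.999]]
wrist_force: [-3.6, -4.3, 3.1]
gripper_width: 0.0144
```

Request:
drive_tool(steps=[[[-0.002, 0, 0.002], 0, 1], [[-0.004, 0, 0.004], 0, 1], [[-0.005, 0, 0.005], 0, 1], [[-0.005, 0, 0.005], 0, 1], [[-0.005, 0, 0.005], 0, 0], [[-0.005, 0, 0.005], 0, 0], [[-0.005, 0, 0.005], 0, 0], [[-0.005, 0, 0.005], 0, 0]])

```text
time: 56.05
ee_pos: [0.5836, 0.2868, 0.1608]
tool_rot: [[-0.414, 0.909, 0.045], [0.91, 0.414, 0.012], [-0.008, 0.046, -0.999]]
wrist_force: [-0.1, 0.1, -0.0]
gripper_width: 0.0429
```

Request:
drive_tool(steps=[[[0, 0.003, -0.05], 0, 0], [[0, 0.005, -0.1], 0, 0], [[-0.05, 0.0, -0.1], 0, 0], [[-0.1, -0.05, -0.1], 0, 0], [[-0.15, -0.1, -0.1], 0, 0], [[-0.18, -0.15, -0.1], 0, 0], [[-0.21, -0.2, -0.1], 0, 0], [[-0.24, -0.24, -0.1], 0, 0]])

```text
time: 56.85
ee_pos: [0.4882, 0.0159, 0.2535]
tool_rot: [[-0.415, 0.909, 0.047], [0.91, 0.415, 0.011], [-0.009, 0.047, -0.999]]
wrist_force: [0.6, -0.7, -0.5]
gripper_width: 0.0468
```

```bash
cat > ca.py <<'E'
from reel import *
from scipy.optimize import least_squares
for cam in("scene","top"):
    c=cal(cam); im,d=r.capture(cam); A=cloud(c,d,np.ones(d.shape,bool))-o; I=im[d>0]; save("fin_"+cam,im)
    m=(abs(A@n)<.006)&(A[:,2]>.04)&(abs(A@t)<.1); P=A[m]; W=(I[m].min(1)>100)
    tt,z=P@t,P[:,2]; D=~W
    f=least_squares(lambda p:np.hypot(tt[D]-p[0],z[D]-p[1])-.089,[0,0],loss="soft_l1",f_scale=.002).x
    w=W&(np.hypot(tt,z)>.088); a=np.degrees(np.arctan2(-(tt[w]-f[0]),z[w]-f[1])); a1=np.degrees(np.arctan2(-tt[w],z[w]))
    print(cam,D.sum(),"centre",np.round(f,4),"white",w.sum(),"t",np.round([tt[w].min(),np.median(tt[w]),tt[w].max()],4),"ang",np.round([np.median(a),np.median(a1)],1))
plan([])
E
python3 ca.py
```

```text
scene 253 centre [-0.0019 -0.0028] white 43 t [-0.0119 -0.0025  0.0196] ang [0.3 1.5]
top 258 centre [ 0.0032 -0.0004] white 36 t [-0.0079  0.0016  0.0148] ang [ 0.9 -0.9]
at [0.4875 0.0137 0.2532] yaw 114.12 w 0.0468 F [1.1 0.8 0.3] t 56.95 q [-0.22 -0.22  1.94  0.02  1.38 -0.64]
```

Run:
```python
import cv2
cv2.imwrite("pics/fin.png",cv2.resize(cv2.imread("pics/fin_scene.png"),(800,600),interpolation=cv2.INTER_CUBIC))
```

```text
(no output)
```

View pics/fin.png

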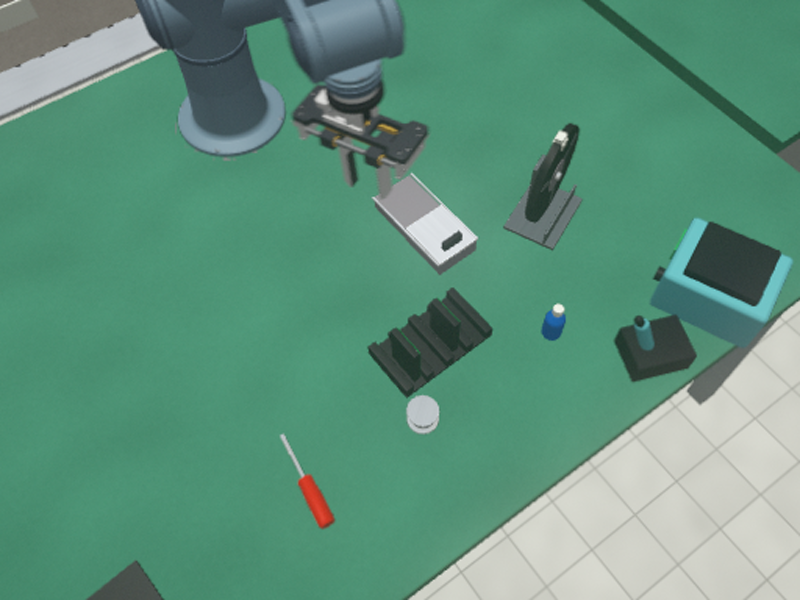

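The cover is shut at (425,222), both boards stand at (405,353) and (445,325), and the clip is at the top of the reel at (560,137). The bystanders look untouched, no loose parts remain, and the gripper is clear of everything, so I'm handing the job in.

```bash
python3 -c "
from workcell import r
print(r.sign_off())"
```

```text
the job is handed in; nothing more can be done
None
```

The kit is packed and handed in at about 57 s of the 210 s allowed; sign-off gives no verdict, so the results below are my own checks. Only two boards and one relay were present.

- **Boards:** they did not swing down when gripped, so I tilted each one in the grip by pressing its short overhang on the reel rim. I then pushed each one upright against the rack, into slots 3 and 1. In the last measurement both tops were about 97 mm up. Board 2 sits roughly 10–13 mm off its slot's middle (limit 30 mm).
- **Relay and cover:** I opened the cover about 79 mm, placed the relay and slid the cover back to its stop. When I looked before shutting, the relay lay flat about 27 mm to one side of the compartment's middle, not where I had set it down. It was still inside the 38 mm limit, so I left it; it cannot be seen with the cover shut. The cover rib measured 3 mm further shut than at the start, which I put down to measurement error.
- **Reel:** two rim strokes turned it about half a turn, then a small correction. After the first strokes the views disagreed on the clip angle (3° to 6° off, some network readings worse). At the end both cameras put the clip within about 1.5° of the top (limit 8°).
- **Bystanders:** the solder spool and screwdriver measured within about 2 mm of where they started. The bottle's readings differ by up to a few millimetres, within measurement error.
- **Tool tilt:** the tool picked up a lean of about 0.05 rad under load, which the moves could not correct; it caused no problem I could see.

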